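# Load, dock and pin a seed carton on the roller track

## Robot

A 7-joint arm with a two-finger parallel gripper is mounted at the origin on the work surface. World frame = base frame: x ahead of the robot, y to its left, z up, the work surface at z = 0. Lengths are in m, angles in rad, forces in N, time in s.
With the tool pointing down it reaches from about 0.4 to 0.875 m from the base axis. Payload 19.3 kg.
Tool frame: the origin (TCP) lies at the very end of the fingers, on their centre line; the grasp point (between the pads) lies 19 mm behind it; z points along the fingers, y is the line along which they close (so a half turn about z gives the same grasp; the last joint's range is limited). The gripper opens to 85 mm and grips with 20 to 120 N. Pads are 22 mm wide; open, the fingers measure 114 mm over their backs; the gripper's body (76 mm by 85 mm) begins 54 mm behind the grasp point. The pads swing forward as they close: fully open they stand 13 mm farther back than shut.
Start: joints at [1.078, 0.521, -0.036, 1.599, 0.021, 1.021, -0.113], TCP at [0.256, -0.57, 0.193] pointing down, gripper open.
Joint ranges: [-2.91, 2.91], [-0.3, 2.13], [-1.5, 1.42], [0.17, 2.43], [-1.26, 4.41], [0.16, 1.93], [-2.52, 2.52]. Speed limits (rad/s): [1.89, 1.89, 2.39, 2.39, 3.01, 3.01, 3.01].

## Interface

Orientations are given as [roll, pitch, yaw] about the fixed x, y, z axes, in that order (R = Rz(yaw) Ry(pitch) Rx(roll)).
In Python, from workcell import monitor, optics, workorder gives the robot as it stands.
- The arm moves only by the tool apply_moves, never from a script. Its arguments are lists of equal length, an entry for each row: "linear": the shift along the tool's x, y, z each as a share of 0.1 m, from -1 to 1, a list of three; "delta_rot": the turn, a rotation vector about the tool's x, y, z each as a share of 120 degrees, from -1 to 1, a list of three. A call has exactly 5 rows; each row is the pose to reach, as a shift and turn from the pose commanded when the call began, along the tool's axes at that moment; what a row does not reach only later rows make up. A row lasts 1/12 s, in which the tool goes at most 41.7 mm and 7.16 degrees, less where a joint would pass 70% of its speed; a pose out of reach is approached as far as the arm can. A call with a number of a shift or a turn outside -1 to 1 is refused whole. A call with a gripper value outside its range is refused whole. "gripper" is the opening, from -1 (shut) to 1 (fully open), set as the call begins (left out, the last holds). The fingers move at their own pace and stop on an object; "force" is the grip in N (left out, the last holds). Time passes only in rows, so rows that repeat a pose let the fingers close, or fill a call up. It gives the time, the measured TCP pose, the force, the opening and the grip force at its end, in the units of the state.
- monitor.observe(): the state, without advancing time (a new reading comes with each control period).
- optics.grab_frame(name): name is "scene" or "top" or "wrist"; returns (picture, depth): 480x640x3 uint8, red, green, blue; 480x640 float32, m along the optical axis (not along the pixel's ray), 0 where there is no reading.
- optics.camera_info(name): a dict with "fx", "fy", "cx", "cy" (pixels), "D" ([k1, k2, p1, p2, k3] as OpenCV has them; the pictures are not rectified), "rvec" (rotation vector, rad) and "tvec" (3), from world to camera coordinates, as OpenCV has them; the wrist camera has in their place "T_tool_cam" (4x4, takes a point from camera to tool coordinates, whose origin is the TCP and whose axes are the flange's). Camera axes: x right, y down, z forward; pixel columns grow to the right and rows downward; lengths in m; the calibration is good to about 2 mm. A picture is of the moment at which its call begins: read the wrist's pose just before it. camera_info takes no time and is no camera call.
- workorder.job_done(): hands the job in; it is judged then, once.
The state is a dict: "clock": time; "qpos": joint angles; "qd": joint speeds; "joint_efforts": joint torques, N m; "position": TCP position; "tool_rot": TCP orientation; "force": force on the tool from outside, world axes, zero at the start; "moment": the same for the moment, N m; "grip_width": finger opening in m; "finger_force": force on a finger pad.
Only numpy, scipy, OpenCV 4.12 (cv2) and the standard library are available. Lean on these libraries where they do the work, as an engineer would, in place of code of your own. Each camera call takes 0.05 s, during which the arm holds its last target. There are 200 camera calls.

## Task

Stand all the green-lidded seed pots upright in the empty carton, then push the carton along the rollers, without lifting it, into the bay that is still free until it is up against the end stop, and lock it there by pushing the red-handled pin fully home through that bay's block and the carton's lug. Then throw the orange dispatch lever fully over, away from the robot; leave the yellow-lidded pots and the other things on the bench where they are.

Things in the scene. Friction and masses are not known exactly. Their poses are not given: they have to be found in the camera images.
- track: Fixed roller track: grey rails (54 mm high, x = +-73 to +-83 mm) and a row of free rollers along its own y (robot's left), tops 40 mm up. x points away from the robot. Origin: centre of its underside, on the bench. At each end a bay: yellow end stop (inner face y = +-300.5 mm, 85 mm high) and on the +x side a yellow bore block. One bay is free (green tag on near rail), one taken.
- bay_left (a point): Where the underside centre of a carton sits in the left (+y) bay, at roller-top height, 230 mm from the track's centre. Axes as the track.
- bay_right (a point): The same for the right (-y) bay.
- bore_left (a point): Centre of the mouth of the left bay's level pin bore, on the +x face of its bore block (40 mm along x, 54 mm wide, 94 mm high), 151 mm from the row's centre line, 76 mm above the bench. The bore is 17 mm wide and runs 40 mm along the track's -x; it has a small lead-in. Axes as the track.
- bore_right (a point): The same for the right bay.
- full_carton: A carton like the other, already filled with yellow-lidded pots (tops 132 mm above the bench) and pinned, fixed in one of the two bays: that bay is taken. Origin: centre of its underside; axes as the track. Its pin's red handle stands out to 211 mm on the track's +x side.
- carton: Empty open cardboard carton, 0.3 kg, on the rollers near the middle of the track. 140 x 140 mm, 49 mm high, walls and floor 4 mm; holds four pots two by two (centres 32 mm off the middle each way). Origin: centre of its underside; axes as the track. Rolls at a push of about 1 N, 3 mm play to each rail. Against a bay's end stop its lug's hole lines up with the bore.
- lug (a point): Centre of the outer (+x) face of the carton's steel lug: upright plate 10 mm thick, 50 wide, 36 high, standing 27 mm off the carton's +x wall, with a level 21 mm hole along x, 36 mm above the carton's underside. Axes as the carton. In the bay it is 4 mm behind the bore block.
- pin: Loose lock pin, 90 g, lying on the bench left of the track. Origin: on its axis at the shoulder between handle and shaft; x points to the tip. Red square handle 22 x 22 mm, 60 long (x -60 to 0); steel shaft 14 mm thick, 66 long, last 6 mm tapered. Lying, the handle is flat, axis 11 mm up. Fully home the shoulder meets the bore block and the tip is 12 mm past the lug's inner face.
- pin_tip (a point): The tip of the pin's shaft, x = 66 mm on the pin. Axes as the pin.
- pin_handle (a point): Middle of the pin's red handle, x = -30 mm on the pin.
- call (a joint): Dispatch lever, radians: 0 as it starts (leaning towards the robot, -x), 1.0 when thrown right over away from the robot (+x). Light, stays where it is left.
- call_tip (a point): Tip of the orange dispatch lever (about 90 mm long, on a grey block at the right of the bench). The lever swings in the block's own x-z plane, which is turned at most 9 degrees from the robot's x; the tip travels about 90 mm.
- wheat1: Seed pot like the pea pots but with a yellow lid (another order). Origin: centre of its underside.
- wheat2: As wheat1.
- grease: Black jar of grease with a white cap, 60 mm thick, 85 mm high; bystander. Origin: centre of its underside.
- tin: Steel can, 70 mm thick, 85 mm high; bystander.
- empty_pot: Empty black plant pot, 90 mm wide, 85 mm high; bystander.
- wrench: Steel wrench lying on the right; bystander.
- screwdriver: Green-handled screwdriver lying on the left; bystander.
- pea1: Sealed seed pot, 150 g, standing on the bench beyond the track: black pot 56 mm across and 58 mm high, green lid with an upright round grip 32 mm thick and 30 mm high in its middle (from 58 to 88 mm up). Origin: centre of its underside, z up.
- pea2: As pea1 (may be absent).
- pea3: As pea1 (may be absent).
- pea4: As pea1 (may be absent).
Mind the look-alikes: they are no part of the job. What is shaped like the part that bears call but blue or purple is not meant.

How it is judged:
On the way, in this order (a step that is already met when the one before it is completed fails the run):
1. every green-lidded pot present stands upright in the carton (x of pea1 in the frame of carton between -0.062 and 0.062 m and y of pea1 in the frame of carton between -0.062 and 0.062 m and z of each of pea1, pea2, pea3, pea4 in the frame of carton below 0.015 m and angle between each of pea1, pea2, pea3, pea4's own z axis and vertical below 0.2 rad and x of pea2 in the frame of carton between -0.062 and 0.062 m and y of pea2 in the frame of carton between -0.062 and 0.062 m and x of pea3 in the frame of carton between -0.062 and 0.062 m and y of pea3 in the frame of carton between -0.062 and 0.062 m and x of pea4 in the frame of carton between -0.062 and 0.062 m and y of pea4 in the frame of carton between -0.062 and 0.062 m), for 0.2 s.
2. the carton is in the free bay, against the end stop, with its pots (all of step 1 and ((y of full_carton in the frame of track below 0 m and y of carton in the frame of bay_left between -0.008 and 0.008 m and x of carton in the frame of bay_left between -0.008 and 0.008 m and z of carton in the frame of bay_left below 0.008 m and linear speed of carton below 0.03 m/s) or (y of full_carton in the frame of track above 0 m and y of carton in the frame of bay_right between -0.008 and 0.008 m and x of carton in the frame of bay_right between -0.008 and 0.008 m and z of carton in the frame of bay_right below 0.008 m and linear speed of carton below 0.03 m/s))), for 0.2 s.
3. the pin is through the bay's bore and the carton's lug (all of step 2 and ((y of full_carton in the frame of track below 0 m and y of pin_tip in the frame of bore_left between -0.008 and 0.008 m and z of pin_tip in the frame of bore_left between -0.01 and 0.01 m and x of pin_tip in the frame of bore_left below -0.058 m and x of pin_tip in the frame of lug below -0.012 m and y of pin_tip in the frame of lug between -0.011 and 0.011 m and angle between the x axis of pin and the x axis of track, either way round below 0.2 rad) or (y of full_carton in the frame of track above 0 m and y of pin_tip in the frame of bore_right between -0.008 and 0.008 m and z of pin_tip in the frame of bore_right between -0.01 and 0.01 m and x of pin_tip in the frame of bore_right below -0.058 m and x of pin_tip in the frame of lug below -0.012 m and y of pin_tip in the frame of lug between -0.011 and 0.011 m and angle between the x axis of pin and the x axis of track, either way round below 0.2 rad))), for 0.2 s.
4. the dispatch lever is thrown over (value of joint call above 0.85 rad), for 0.2 s.
At the end, for the whole second after the job is handed in: All green-lidded pots upright (0.2 rad) in the carton; carton within 8 mm of its place in the bay without the full carton; pin tip 58 mm or more into that bay's bore and 12 mm or more past the lug's outer face, in line within 0.2 rad; lever above 0.85 rad; at rest (all of step 3 and value of joint call above 0.85 rad and linear speed of pin below 0.03 m/s); the robot touches nothing.
It fails at once if a yellow-lidded pot or another bystander moved more than 50 mm (distance of any of wheat1, wheat2, grease, tin, empty_pot, wrench, screwdriver from where it was at the start of the episode above 0.05 m).
It fails at once if the carton lifted more than 20 mm off the rollers or tipped (z of carton in the frame of track above 0.06 m or angle between carton's own z axis and vertical above 0.25 rad).
Of pea1, pea2, pea3, pea4 only 2 to 4 are there at a start; the rules pass over those that are not, and their reading is None.
At some moment in a run one of pea1, pea2, pea3, pea4, pin may be knocked a few centimetres aside while the robot is not near it.
It also fails if it takes over 210 s, if anything falls off the work surface, if the arm or the gripper's body presses on something with over 40 N, if the wrist force passes 120 N, or if a joint passes its speed limit or range.

## Working session

There is one attempt and no reset: what is moved stays moved. The work goes in short steps, Python scripts to look and compute and a tool call to move; the robot and the scene stay as the last step left them, time stands still between calls to the robot, and variables do not carry over. Pictures are saved under pics/ and viewed, at most 14 in all, crops included, and the job is handed in when it is done.

Besides the shell and the picture viewer there is one more tool, called after "Emit:" as a command line: name --argument value ..., lists and objects as JSON in quotes. apply_moves: Moves the arm, as the interface text tells. Its arguments: {"type":"object","properties":{"linear":{"type":"array"},"delta_rot":{"type":"array"},"gripper":{"type":"number"},"force":{"type":"number"}},"required":["linear","delta_rot"]}

```bash
ls; mkdir -p pics; python3 - <<'E'
from workcell import monitor, optics, workorder
import cv2, numpy as np
print(monitor.observe())
for n in ("scene","top","wrist"):
    im,d=optics.grab_frame(n); cv2.imwrite(f"pics/{n}0.png",im[:,:,::-1]); np.save(f"pics/{n}0.npy",d)
    print(n,optics.camera_info(n))
E
```

```text
pics
{'clock': 0.0, 'qpos': array([ 1.07777546,  0.52200323, -0.03631751,  1.5999709 ,  0.0212571 ,
        1.02113234, -0.1128136 ]), 'qd': array([ 3.48941603e-05, -1.04268949e-03, -8.84701678e-05,  8.24034057e-04,
       -8.24869491e-04,  2.92486710e-04, -1.06048926e-04]), 'joint_efforts': array([-1.87905830e-04, -9.27124929e+01,  1.97944544e+00, -3.69933772e+01,
        1.77636155e-02,  8.20868416e-03, -1.24265425e-04]), 'position': array([ 0.25624881, -0.56964687,  0.1921459 ]), 'tool_rot': array([-3.14047260e+00,  1.34409963e-04,  4.22817973e-01]), 'force': array([-0.47292546, -0.23638186, -0.11589661]), 'moment': array([ 0.01000463, -0.00948357,  0.0163375 ]), 'finger_force': 0.0, 'grip_width': 0.08503402334793807}
scene {'fx': 499.0009389509453, 'fy': 499.0009389509453, 'cx': 315.55322789772947, 'cy': 234.20058016548936, 'D': array([0.04693494, 0.        , 0.        , 0.        , 0.        ]), 'rvec': array([ 0.86437416,  2.57231406, -1.0541125 ]), 'tvec': array([ 0.45612336, -0.17998931,  1.68033781])}
top {'fx': 603.577478765521, 'fy': 603.577478765521, 'cx': 319.1790394550238, 'cy': 244.3297795020276, 'D': array([0.03454481, 0.        , 0.        , 0.        , 0.        ]), 'rvec': array([ 2.17734081, -2.15827646,  0.08407735]), 'tvec': array([0.00789372, 0.54649971, 1.63997679])}
wrist {'fx': 363.2458726880336, 'fy': 363.2458726880336, 'cx': 319.08682647124505, 'cy': 241.56520466555938, 'D': array([0.0197565, 0.       , 0.       , 0.       , 0.       ]), 'T_tool_cam': array([[-8.04876020e-04, -9.47667834e-01, -3.19256995e-01,
         8.28167240e-02],
       [ 9.99999555e-01, -6.05746052e-04, -7.23021316e-04,
        -9.99029996e-04],
       [ 4.91795380e-04, -3.19257434e-01,  9.47667900e-01,
        -1.80399934e-01],
       [ 0.00000000e+00,  0.00000000e+00,  0.00000000e+00,
         1.00000000e+00]])}
```

View pics/top0.png

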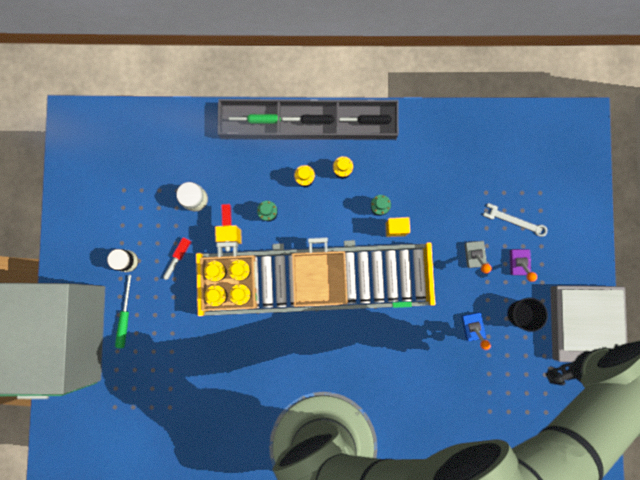

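View pics/scene0.png

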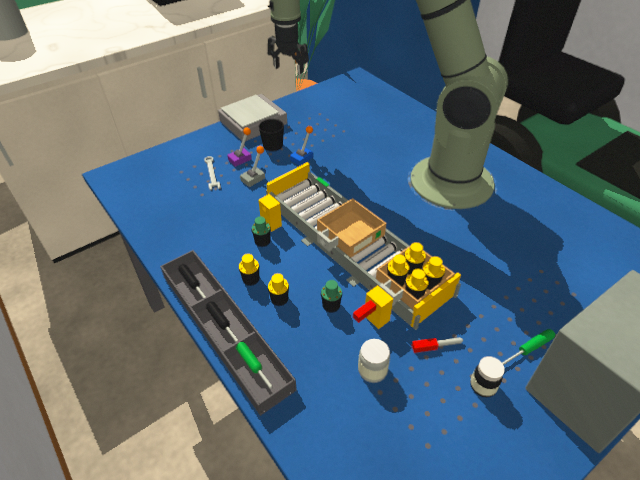

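Top view: the right bay is free (green tag at 402,304). The green pots are at (267,210) and (381,204), with the yellow-lidded wheat pots at (304,175) and (343,166) not to be taken. The loose pin is at (177,258), and (226,215) is the pinned one. The grey-block lever is at (476,254), with purple (520,262) and blue (474,325) as decoys.

```bash
cat > h.py <<'E'
import cv2, numpy as np
from scipy.spatial.transform import Rotation as Ro
from workcell import monitor, optics
def world(n,d,uv,T=None):
    """pixel list -> world points using depth"""
    c=optics.camera_info(n); K=np.array([[c['fx'],0,c['cx']],[0,c['fy'],c['cy']],[0,0,1]])
    uv=np.asarray(uv,float); z=d[uv[:,1].astype(int),uv[:,0].astype(int)]
    p=cv2.undistortPoints(uv[:,None],K,c['D'])[:,0]
    P=np.c_[p*z[:,None],z]
    if 'rvec' in c:
        R=cv2.Rodrigues(c['rvec'])[0]; return (P-c['tvec'])@R
    T=T@c['T_tool_cam']; return P@T[:3,:3].T+T[:3,3]
def tool():
    s=monitor.observe(); T=np.eye(4); T[:3,:3]=Ro.from_euler('xyz',s['tool_rot']).as_matrix(); T[:3,3]=s['position']; return T
def cloud(n,d,T=None):
    v,u=np.mgrid[0:480,0:640]; return world(n,d,np.c_[u.ravel(),v.ravel()],T).reshape(480,640,3)
def hsv(im): return cv2.cvtColor(im,cv2.COLOR_RGB2HSV)
def blobs(mask,W,minpx=12):
    n,l,s,c=cv2.connectedComponentsWithStats(mask.astype(np.uint8))
    return [(c[i].round(0),s[i,4],W[l==i]) for i in range(1,n) if s[i,4]>=minpx]
E
python3 - <<'E'
from h import *
np.set_printoptions(precision=4,suppress=True)
im=cv2.imread('pics/top0.png')[:,:,::-1].copy(); d=np.load('pics/top0.npy'); W=cloud('top',d); H=hsv(im)
h,s,v=H[...,0],H[...,1],H[...,2]
for nm,m in dict(green=(h>60)&(h<92)&(s>90),yellow=(h>18)&(h<32)&(s>150),red=((h<5)|(h>175))&(s>150),orange=(h>5)&(h<14)&(s>170)).items():
    m=m.copy(); m[:95]=0
    for c,n,P in blobs(m,W):
        top=P[P[:,2]>np.percentile(P[:,2],90)-.006]
        print(nm,c,n,'mean',P.mean(0),'top',np.median(top,0),'min',P.min(0),'max',P.max(0))
# carton / track
m=(h>8)&(h<20)&(s>60)&(s<170); 
for c,n,P in blobs(m,W,200): print('carton',c,n,P.min(0),P.max(0),P.mean(0))
big=cv2.resize(im[150:350,150:560],None,fx=1.95,fy=1.95,interpolation=cv2.INTER_CUBIC)
cv2.imwrite('pics/c1.png',big[:,:,::-1])
print(world('top',d,[[476,246],[486,268],[182,243],[167,276],[172,264],[470,266],[482,242]]))
E
```

```text
green [262. 118.] 276 mean [0.898  0.1743 0.0359] top [0.8969 0.1751 0.0415] min [ 0.8838  0.1326 -0.0026] max [0.9219 0.2223 0.0511]
green [380. 204.] 259 mean [ 0.6514 -0.1521  0.0701] top [ 0.6533 -0.1539  0.0874] min [ 0.6275 -0.1798 -0.0031] max [ 0.6808 -0.1274  0.0973]
green [267. 210.] 268 mean [0.6329 0.1538 0.0758] top [0.6362 0.1547 0.0878] min [ 0.3943 -0.0113 -0.0048] max [0.6706 0.1844 1.6831]
green [401. 304.] 115 mean [ 0.3848 -0.2099  0.0498] top [ 0.3849 -0.2101  0.0576] min [ 0.3764 -0.2354 -0.007 ] max [ 0.3931 -0.1848  0.0665]
green [122. 330.] 364 mean [0.3096 0.5443 0.0384] top [0.3104 0.5497 0.0255] min [ 0.2569 -0.0113 -0.0083] max [0.3943 0.5765 1.6831]
green [  7. 395.] 17 mean [0.1524 0.7838 0.1465] top [0.1656 0.7455 0.2305] min [ 0.0908  0.7228 -0.2438] max [0.1678 0.9861 0.2342]
green [ 54. 395.] 16 mean [0.1656 0.631  0.2286] top [0.1658 0.6288 0.23  ] min [0.1648 0.6145 0.224 ] max [0.1665 0.6507 0.2338]
yellow [343. 167.] 306 mean [ 0.7524 -0.0493  0.0791] top [ 0.7573 -0.0501  0.0875] min [ 0.3943 -0.0756  0.0441] max [ 0.7842 -0.0113  1.6831]
yello
[... 1888 characters left out ...]
937 -0.4057  0.1176]
carton [319.  40.] 5272 [ 0.3943 -1.279  -0.776 ] [1.4626 1.3635 1.6831] [ 1.4431  0.0338 -0.6944]
carton [319. 278.] 2877 [ 0.3764 -0.067  -0.0055] [0.5267 0.0899 1.6831] [0.4517 0.0115 0.0552]
carton [ 18. 269.] 983 [ 0.3943 -0.0113 -0.7695] [0.5651 1.3165 1.6831] [ 0.4844  0.9857 -0.2653]
carton [229. 283.] 1390 [ 0.3608 -0.0113  0.0031] [0.5137 0.3294 1.6831] [0.4377 0.2509 0.0717]
carton [ 15. 401.] 249 [-0.0333  0.98   -0.7626] [ 0.0907  1.2424 -0.1976] [ 0.0493  1.0257 -0.3734]
[[ 0.5449 -0.4162  0.0299]
 [ 0.4805 -0.421   0.1117]
 [ 0.5473  0.3926  0.0216]
 [ 0.4558  0.4315  0.02  ]
 [ 0.4892  0.4199  0.016 ]
 [ 0.4901 -0.3997  0.0274]
 [ 0.5568 -0.4346  0.022 ]]
```

View pics/c1.png

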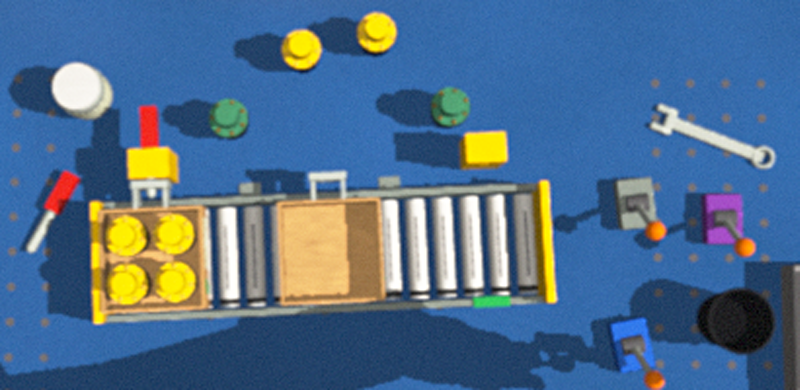

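```bash
cat >> h.py <<'E'
YAW=0.0607; C=np.array([0.449,0.023])
Rt=np.array([[np.cos(YAW),-np.sin(YAW)],[np.sin(YAW),np.cos(YAW)]])
def tt(p): p=np.asarray(p,float); return (p[...,:2]-C)@Rt   # world -> track xy
def state():
    s=monitor.observe(); print('t %.2f'%s['clock'],'track',tt(s['position']).round(4),'z %.4f'%s['position'][2],'rot',s['tool_rot'].round(4),'F',s['force'].round(1),'w %.4f'%s['grip_width'],'ff %.1f'%s['finger_force']); return s
E
python3 - <<'E'
from h import *
np.set_printoptions(precision=4,suppress=True)
im=cv2.imread('pics/top0.png')[:,:,::-1].copy(); d=np.load('pics/top0.npy'); W=cloud('top',d)
s=state()
for n,p in dict(pea1=(.636,.155),pea2=(.653,-.154),pinh=(.533,.395),tip=(.456,.4315),lever=(.483,-.418),stopR=(.4674,-.2816),stopL=(.4303,.3278),bR=(.593,-.1963),bL=(.5654,.2586),start=s['position']).items(): print(n,tt(p))
P=W.reshape(-1,3); P=P[(abs(P[:,2]-.089)<.012)]; t=tt(P)
k=(abs(t[:,0])<50e-3)&(abs(t[:,1])<.13); print(np.histogram(t[k,1],np.arange(-.13,.13,.005)))
# depth-edge profile of carton across y
print('roughly', world('top',d,[[320,250],[294,281],[345,281],[318,242]]), tt(world('top',d,[[320,250],[294,281],[345,281],[318,242]])))
R=Ro.from_euler('xyz',s['tool_rot']).as_matrix(); tgt=np.r_[C+Rt@np.array([.05,-.40]),.2]
print((R.T@(tgt-s['position']))/.1)
E
```

```text
t 0.15 track [-0.2283 -0.58  ] z 0.1923 rot [-3.1408  0.0001  0.4228] F [-1.  -0.4  0.1] w 0.0852 ff 0.0
pea1 [0.1947 0.1204]
pea2 [ 0.1929 -0.189 ]
pinh [0.1064 0.3662]
tip [0.0318 0.4073]
lever [ 0.0072 -0.4423]
stopR [-0.0001 -0.3052]
stopL [-0.0002  0.3054]
bR [ 0.1304 -0.2276]
bL [0.1305 0.2281]
start [-0.2283 -0.58  ]
(array([ 0,  0,  0,  0,  0,  0,  0,  0,  0, 47, 18,  0,  0,  0,  0,  0,  0,
        0,  0,  0,  0,  0,  0,  0,  0,  0,  0,  0,  0,  0,  0,  0,  0,  0,
        0,  0, 41, 27,  0,  0,  0,  0,  0,  0,  0,  0,  0,  0,  0,  0,  0]), array([-0.13 , -0.125, -0.12 , -0.115, -0.11 , -0.105, -0.1  , -0.095,
       -0.09 , -0.085, -0.08 , -0.075, -0.07 , -0.065, -0.06 , -0.055,
       -0.05 , -0.045, -0.04 , -0.035, -0.03 , -0.025, -0.02 , -0.015,
       -0.01 , -0.005,  0.   ,  0.005,  0.01 ,  0.015,  0.02 ,  0.025,
        0.03 ,  0.035,  0.04 ,  0.045,  0.05 ,  0.055,  0.06 ,  0.065,
        0.07 ,  0.075,  0.08 ,  0.085,  0.09 ,  0.095,  0.1  ,  0.105,
        0.11 ,  0.115,  0.12 ,  0.125]))
roughly [[ 0.5282  0.0099  0.056 ]
 [ 0.4429  0.0774  0.088 ]
 [ 0.4442 -0.0573  0.0855]
 [ 0.5468  0.015   0.0883]] [[ 0.0782 -0.0179]
 [-0.0028  0.0546]
 [-0.0097 -0.0799]
 [ 0.0971 -0.0139]]
[ 3.2399 -0.6972 -0.0769]
```

Emit:
apply_moves --linear '[[0.25,-0.1,0],[0.5,-0.2,0],[0.75,-0.3,0],[1,-0.4,0],[1,-0.4,0]]' --delta_rot '[[0,0,0.045],[0,0,0.09],[0,0,0.135],[0,0,0.173],[0,0,0.173]]' --gripper 0.3 --force 40

```text
clock: 0.57
position: [0.3357, -0.4884, 0.1926]
tool_rot: [-3.14, -0.002, 0.061]
force: [0.4, -0.6, 0.4]
grip_width: 0.0557
finger_force: 0.0
```

Emit:
apply_moves --linear '[[0.21,-0.2,0],[0.42,-0.4,0],[0.64,-0.6,0],[0.85,-0.8,0],[0.85,-0.8,0]]' --delta_rot '[[0,0,0],[0,0,0],[0,0,0],[0,0,0],[0,0,0]]'

```text
clock: 0.98
position: [0.4155, -0.4028, 0.1925]
tool_rot: [-3.14, -0.002, 0.067]
force: [0.8, 0.8, 0.5]
grip_width: 0.0552
finger_force: 0.0
```

Emit:
apply_moves --linear '[[0.21,-0.2,0],[0.42,-0.4,0],[0.64,-0.6,0],[0.85,-0.8,0],[0.85,-0.8,0]]' --delta_rot '[[0,0,0],[0,0,0],[0,0,0],[0,0,0],[0,0,0]]'

```text
clock: 1.4
position: [0.4951, -0.3175, 0.1924]
tool_rot: [-3.139, -0.002, 0.067]
force: [-0.5, 0.6, 0.3]
grip_width: 0.0555
finger_force: 0.0
```

Emit:
apply_moves --linear '[[0.21,-0.2,0],[0.42,-0.4,0],[0.64,-0.6,0],[0.85,-0.8,0],[0.85,-0.8,0]]' --delta_rot '[[0,0,0],[0,0,0],[0,0,0],[0,0,0],[0,0,0]]'

```text
clock: 1.82
position: [0.5747, -0.2322, 0.1922]
tool_rot: [-3.139, -0.001, 0.067]
force: [0.8, 0.3, -0.5]
grip_width: 0.0558
finger_force: 0.0
```

```bash
cat > look.py <<'E'
from h import *
import sys
s=state(); T=tool(); im,d=optics.grab_frame('wrist'); W=cloud('wrist',d,T); H=hsv(im); h,sa=H[...,0],H[...,1]
for nm,m in dict(green=(h>60)&(h<92)&(sa>90),yellow=(h>18)&(h<32)&(sa>150),red=((h<5)|(h>175))&(sa>150)).items():
    for c,n,P in blobs(m,W,150):
        zt=np.percentile(P[:,2],95); top=P[abs(P[:,2]-zt)<.006]; q=tt(top); print(nm,c,n,'ztop %.3f'%zt,'mid of extent',((q.min(0)+q.max(0))/2).round(4),'median',np.median(q,0).round(4),'size',np.ptp(q,0).round(3))
if len(sys.argv)>1: cv2.imwrite('pics/%s.png'%sys.argv[1],im[:,:,::-1]); np.save('pics/%s.npy'%sys.argv[1],d)
E
python3 look.py w1
```

```text
t 1.82 track [ 0.1099 -0.2624] z 0.1922 rot [-3.1391e+00 -1.2000e-03  6.7200e-02] F [ 0.8  0.3 -0.5] w 0.0558 ff 0.0
green [228. 113.] 3317 ztop 0.088 mid of extent [ 0.196  -0.1856] median [ 0.196 -0.186] size [0.031 0.031]
green [285. 387.] 619 ztop 0.058 mid of extent [-0.0769 -0.2251] median [-0.0763 -0.2256] size [0.017 0.05 ]
yellow [278. 194.] 4357 ztop 0.094 mid of extent [ 0.1316 -0.2271] median [ 0.133  -0.2272] size [0.041 0.054]
yellow [361. 322.] 3145 ztop 0.085 mid of extent [ 0.0009 -0.3022] median [ 0.0108 -0.302 ] size [0.165 0.012]
```

Emit:
apply_moves --linear '[[0.21,-0.19,0],[0.42,-0.38,0],[0.64,-0.57,0],[0.85,-0.75,0],[0.85,-0.75,0]]' --delta_rot '[[0,0,0.003],[0,0,0.003],[0,0,0.003],[0,0,0.003],[0,0,0.003]]'

```text
clock: 2.28
position: [0.6541, -0.1531, 0.192]
tool_rot: [-3.139, -0.001, 0.059]
force: [1.0, 0.9, 0.1]
grip_width: 0.0556
finger_force: 0.0
```

```bash
python3 look.py
```

```text
t 2.28 track [ 0.1941 -0.1882] z 0.1920 rot [-3.1393e+00 -7.0000e-04  5.9300e-02] F [1.  0.9 0.1] w 0.0556 ff 0.0
green [318. 214.] 2543 ztop 0.088 mid of extent [ 0.1962 -0.1857] median [ 0.1971 -0.1857] size [0.031 0.031]
yellow [195.  78.] 3919 ztop 0.088 mid of extent [ 0.3066 -0.0886] median [ 0.3067 -0.0893] size [0.031 0.032]
yellow [ 60. 102.] 4456 ztop 0.088 mid of extent [0.288  0.0177] median [0.2883 0.0164] size [0.031 0.033]
yellow [362. 280.] 4518 ztop 0.094 mid of extent [ 0.1318 -0.2271] median [ 0.1351 -0.2245] size [0.042 0.054]
yellow [438. 331.] 599 ztop 0.085 mid of extent [ 0.0758 -0.3024] median [ 0.0785 -0.3024] size [0.017 0.012]
```

Emit:
apply_moves --linear '[[0.02,-0.02,0.2],[0.02,-0.02,0.4],[0.02,-0.02,0.6],[0.02,-0.02,0.8],[0.02,-0.02,0.8]]' --delta_rot '[[0,0,0],[0,0,0],[0,0,0],[0,0,0],[0,0,0]]'

```text
clock: 2.75
position: [0.6505, -0.1569, 0.109]
tool_rot: [-3.141, 0.006, 0.053]
force: [-0.7, -0.4, -0.3]
grip_width: 0.0557
finger_force: 0.0
```

Emit:
apply_moves --linear '[[0,0,0.15],[0,0,0.3],[0,0,0.4],[0,0,0.5],[0,0,0.5]]' --delta_rot '[[0,0,0],[0,0,0],[0,0,0],[0,0,0],[0,0,0]]'

```text
clock: 3.17
position: [0.6525, -0.1559, 0.0614]
tool_rot: [-3.141, 0.002, 0.054]
force: [-0.3, 0.4, 0.5]
grip_width: 0.0554
finger_force: 0.0
```

Emit:
apply_moves --linear '[[0,0,0],[0,0,0],[0,0,0],[0,0,0],[0,0,0]]' --delta_rot '[[0,0,0],[0,0,0],[0,0,0],[0,0,0],[0,0,0]]' --gripper -1 --force 40

```text
clock: 3.58
position: [0.6537, -0.1554, 0.0632]
tool_rot: [3.141, -0.001, 0.054]
force: [-0.8, 0.7, -0.9]
grip_width: 0.0001
finger_force: 0.0
```

Emit:
apply_moves --linear '[[0,0,-0.15],[0,0,-0.3],[0,0,-0.5],[0,0,-0.7],[0,0,-0.7]]' --delta_rot '[[0,0,0],[0,0,0],[0,0,0],[0,0,0],[0,0,0]]'

```text
clock: 4.0
position: [0.6553, -0.1558, 0.1369]
tool_rot: [3.14, -0.005, 0.054]
force: [0.4, -0.6, 0.3]
grip_width: -0.0
finger_force: 0.0
```

```bash
python3 look.py w2
```

```text
t 4.00 track [ 0.1951 -0.191 ] z 0.1369 rot [ 3.1404 -0.0052  0.054 ] F [ 0.4 -0.6  0.3] w -0.0000 ff 0.0
green [313. 234.] 3580 ztop 0.088 mid of extent [ 0.1964 -0.1853] median [ 0.1972 -0.1856] size [0.031 0.03 ]
yellow [192.  84.] 207 ztop 0.057 mid of extent [ 0.3056 -0.0971] median [ 0.2972 -0.1098] size [0.052 0.037]
yellow [168.  76.] 1042 ztop 0.086 mid of extent [ 0.3065 -0.0897] median [ 0.3006 -0.1002] size [0.031 0.03 ]
yellow [ 37. 104.] 422 ztop 0.058 mid of extent [0.2882 0.0062] median [ 0.2873 -0.0043] size [0.054 0.031]
yellow [ 11. 106.] 1126 ztop 0.077 mid of extent [0.2862 0.0064] median [0.2846 0.0038] size [0.024 0.011]
yellow [366. 288.] 3324 ztop 0.092 mid of extent [ 0.135  -0.2277] median [ 0.1517 -0.2293] size [0.036 0.051]
yellow [456. 370.] 498 ztop 0.083 mid of extent [ 0.0826 -0.3023] median [ 0.0829 -0.3025] size [0.003 0.011]
```

View pics/w2.png

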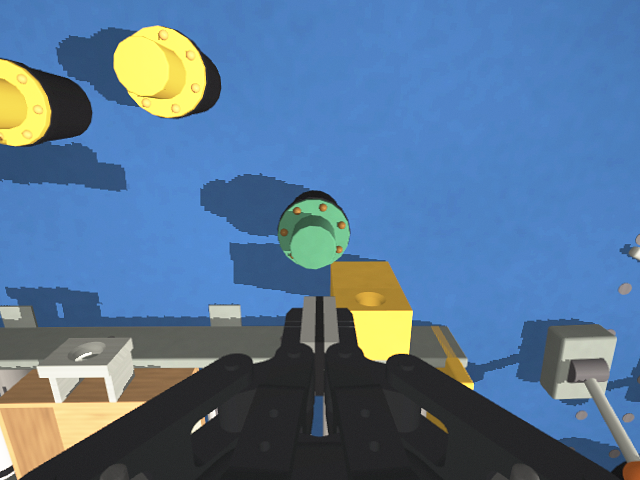

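```bash
python3 - <<'E'
from h import *
np.set_printoptions(precision=4,suppress=True)
d=np.load('pics/w2.npy'); T=np.eye(4)
print(world('wrist',d,[[310,300],[330,300],[310,315],[330,315],[310,330],[330,330],[300,320],[340,320],[320,290]],T))
print(monitor.observe())
im,dd=optics.grab_frame('top'); cv2.imwrite('pics/t2.png',cv2.resize(im[150:320,300:480],None,fx=3.2,fy=3.2)[:,:,::-1])
im,dd=optics.grab_frame('scene'); cv2.imwrite('pics/s2.png',cv2.resize(im[100:350,150:400],None,fx=2.2,fy=2.2)[:,:,::-1])
E
```

```text
[[ 0.0115 -0.0051 -0.0457]
 [ 0.0117  0.0032 -0.046 ]
 [ 0.0109 -0.0048 -0.0569]
 [ 0.0111  0.0029 -0.0572]
 [ 0.0114 -0.0045 -0.068 ]
 [ 0.0113  0.0026 -0.0679]
 [ 0.0077 -0.0088 -0.0551]
 [ 0.0076  0.0069 -0.0549]
 [-0.0743 -0.0005  0.1379]]
{'clock': 4.05, 'qpos': array([ 0.1703,  0.6547, -0.0398,  1.5183,  0.0296,  0.9656, -1.3947]), 'qd': array([ 0.    ,  0.0362, -0.0015,  0.034 ,  0.0011, -0.0235, -0.0003]), 'joint_efforts': array([   0.0133, -106.798 ,    2.396 ,  -37.3231,   -0.0217,    0.6789,
          0.0308]), 'position': array([ 0.6546, -0.1556,  0.135 ]), 'tool_rot': array([ 3.1408, -0.0035,  0.0541]), 'force': array([ 0.5319, -0.2254, -0.4105]), 'moment': array([0.0185, 0.0305, 0.0028]), 'finger_force': 0.0, 'grip_width': 0.00045451657341761853}
```

View pics/s2.png

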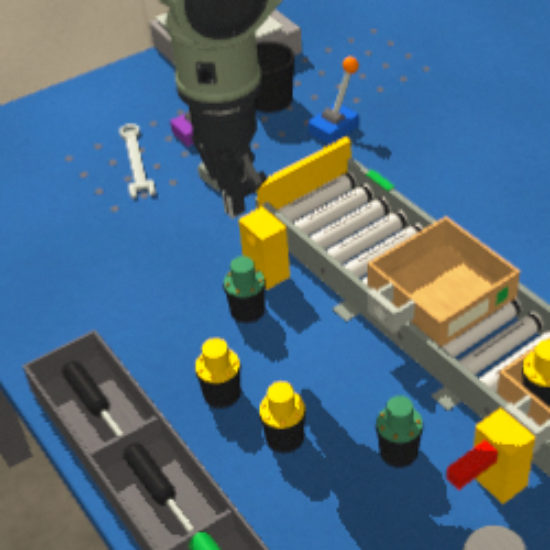

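```bash
python3 - <<'E'
from h import *
np.set_printoptions(precision=4,suppress=True)
s=state(); print(s['position'])
im,d=optics.grab_frame('scene'); W=cloud('scene',d)
k=(np.hypot(W[...,0]-s['position'][0],W[...,1]-s['position'][1])<.05)&(W[...,2]>.1)
P=W[k]; o=P[:,2].argsort(); print(P[o[:25:3]])
im,d=optics.grab_frame('top'); 
E
```

```text
t 4.15 track [ 0.1931 -0.1904] z 0.1326 rot [-3.1416 -0.      0.0542] F [-0.1 -0.7  0.3] w 0.0001 ff 0.0
[ 0.6533 -0.1554  0.1326]
[[ 0.6531 -0.1508  0.1691]
 [ 0.6618 -0.1515  0.1732]
 [ 0.6648 -0.1619  0.1749]
 [ 0.6635 -0.1586  0.1765]
 [ 0.6601 -0.1431  0.1782]
 [ 0.657  -0.1426  0.1805]
 [ 0.6516 -0.1407  0.1826]
 [ 0.6477 -0.1414  0.1836]
 [ 0.6633 -0.1521  0.1845]]
```

The measured finger ends are about 42 mm behind the reported TCP, in both the wrist and scene depth. I'll correct for that and retry.

Emit:
apply_moves --linear '[[0.03,-0.05,0],[0.03,-0.05,0],[0.03,-0.05,0.05],[0.03,-0.05,0.2],[0.03,-0.05,0.3]]' --delta_rot '[[0,0,0],[0,0,0],[0,0,0],[0,0,0],[0,0,0]]' --gripper 0.3

```text
clock: 4.67
position: [0.6559, -0.1501, 0.1014]
tool_rot: [-3.141, 0.001, 0.054]
force: [-1.0, 0.3, -0.3]
grip_width: 0.0556
finger_force: 0.0
```

Emit:
apply_moves --linear '[[0,0,0.2],[0,0,0.4],[0,0,0.6],[0,0,0.8],[0,0,0.8]]' --delta_rot '[[0,0,0],[0,0,0],[0,0,0],[0,0,0],[0,0,0]]'

```text
clock: 5.08
position: [0.6536, -0.1497, 0.0183]
tool_rot: [-3.14, 0.006, 0.054]
force: [-1.2, 0.3, 0.0]
grip_width: 0.0555
finger_force: 0.0
```

Emit:
apply_moves --linear '[[0,0,0],[0,0,0],[0,0,0],[0,0,0],[0,0,0]]' --delta_rot '[[0,0,0],[0,0,0],[0,0,0],[0,0,0],[0,0,0]]' --gripper -1 --force 40

```text
clock: 5.5
position: [0.6567, -0.1504, 0.0237]
tool_rot: [3.141, -0.001, 0.054]
force: [-0.1, 0.4, 4.1]
grip_width: 0.0307
finger_force: 41.1
```

Emit:
apply_moves --linear '[[0,0,-0.15],[0,0,-0.35],[0,0,-0.6],[0,0,-0.9],[0,0,-0.9]]' --delta_rot '[[0,0,0],[0,0,0],[0,0,0],[0,0,0],[0,0,0]]'

```text
clock: 5.92
position: [0.6589, -0.1508, 0.1188]
tool_rot: [3.14, -0.007, 0.054]
force: [0.7, -0.1, -0.6]
grip_width: 0.0307
finger_force: 40.7
```

Emit:
apply_moves --linear '[[-0.2,-0.15,-0.1],[-0.45,-0.3,-0.2],[-0.7,-0.45,-0.35],[-0.9,-0.6,-0.35],[-0.9,-0.6,-0.35]]' --delta_rot '[[0,0,0],[0,0,0],[0,0,0],[0,0,0],[0,0,0]]'

```text
clock: 6.33
position: [0.5604, -0.0928, 0.149]
tool_rot: [-3.141, -0.0, 0.056]
force: [0.4, -0.1, -0.8]
grip_width: 0.0309
finger_force: 40.7
```

Emit:
apply_moves --linear '[[-0.2,-0.1,0],[-0.45,-0.25,0],[-0.7,-0.4,0],[-0.9,-0.5,0],[-0.9,-0.5,0]]' --delta_rot '[[0,0,0],[0,0,0],[0,0,0],[0,0,0],[0,0,0]]'

```text
clock: 6.75
position: [0.4673, -0.0487, 0.148]
tool_rot: [-3.141, 0.001, 0.056]
force: [2.1, 0.0, -1.2]
grip_width: 0.0305
finger_force: 40.6
```

```bash
cat > rim.py <<'E'
from h import *
s=state(); T=tool(); im,d=optics.grab_frame('wrist'); W=cloud('wrist',d,T); H=hsv(im)
m=(H[...,0]>8)&(H[...,0]<22)&(H[...,1]>50)&(abs(W[...,2]-.088)<.006)&(np.abs(tt(W)[...,0])<.09)&(np.abs(tt(W)[...,1]+.01)<.12)
q=tt(W[m]); print(len(q),np.percentile(q,[1,50,99],axis=0).round(4)); 
print('y hist',[(round(b,3),n) for n,b in zip(*np.histogram(q[:,1],np.arange(-.11,.09,.004))) if n>80])
print('x hist',[(round(b,3),n) for n,b in zip(*np.histogram(q[:,0],np.arange(-.09,.09,.004))) if n>80])
cv2.imwrite('pics/rim.png',im[:,:,::-1])
E
python3 rim.py
```

```text
t 6.75 track [ 0.0139 -0.0727] z 0.1480 rot [-3.1412e+00  1.2000e-03  5.5700e-02] F [ 2.1  0.  -1.2] w 0.0305 ff 40.6
4592 [[-0.0671 -0.0789]
 [ 0.0411  0.0398]
 [ 0.0722  0.061 ]]
y hist [(np.float64(-0.082), np.int64(172)), (np.float64(-0.078), np.int64(284)), (np.float64(-0.006), np.int64(94)), (np.float64(-0.002), np.int64(96)), (np.float64(0.002), np.int64(93)), (np.float64(0.006), np.int64(94)), (np.float64(0.01), np.int64(93)), (np.float64(0.014), np.int64(89)), (np.float64(0.018), np.int64(93)), (np.float64(0.022), np.int64(93)), (np.float64(0.026), np.int64(92)), (np.float64(0.03), np.int64(97)), (np.float64(0.034), np.int64(96)), (np.float64(0.038), np.int64(93)), (np.float64(0.042), np.int64(96)), (np.float64(0.046), np.int64(95)), (np.float64(0.05), np.int64(90)), (np.float64(0.054), np.int64(1184)), (np.float64(0.058), np.int64(781))]
x hist [(np.float64(-0.07), np.int64(160)), (np.float64(-0.066), np.int64(663)), (np.float64(0.026), np.int64(92)), (np.float64(0.03), np.int64(102)), (np.float64(0.034), np.int64(102)), (np.float64(0.038), np.int64(100)), (np.float64(0.042), np.int64(100)), (np.float64(0.046), np.int64(107)), (np.float64(0.05), np.int64(116)), (np.float64(0.054), np.int64(108)), (np.float64(0.058), np.int64(114)), (np.float64(0.062), np.int64(108)), (np.float64(0.066), np.int64(752)), (np.float64(0.07), np.int64(864))]
```

Emit:
apply_moves --linear '[[-0.15,-0.1,0],[-0.3,-0.2,0],[-0.44,-0.31,0],[-0.44,-0.31,0],[-0.44,-0.31,0]]' --delta_rot '[[0,0,0],[0,0,0],[0,0,0],[0,0,0],[0,0,0]]'

```text
clock: 7.22
position: [0.4256, -0.0215, 0.1481]
tool_rot: [3.142, -0.001, 0.055]
force: [0.4, -1.0, -1.1]
grip_width: 0.0309
finger_force: 40.7
```

Emit:
apply_moves --linear '[[0,0,0.2],[0,0,0.4],[0,0,0.6],[0,0,0.7],[0,0,0.77]]' --delta_rot '[[0,0,0],[0,0,0],[0,0,0],[0,0,0],[0,0,0]]'

```text
clock: 7.63
position: [0.4255, -0.0221, 0.0695]
tool_rot: [3.141, 0.001, 0.054]
force: [0.4, -0.2, -2.4]
grip_width: 0.0307
finger_force: 40.7
```

Emit:
apply_moves --linear '[[0,0,0],[0,0,0],[0,0,0],[0,0,0],[0,0,0]]' --delta_rot '[[0,0,0],[0,0,0],[0,0,0],[0,0,0],[0,0,0]]'

```text
clock: 8.05
position: [0.4253, -0.0216, 0.0713]
tool_rot: [3.142, -0.001, 0.054]
force: [0.5, -0.4, -2.4]
grip_width: 0.031
finger_force: 40.7
```

Release, rise, and head to pea1.

Emit:
apply_moves --linear '[[0,0,0],[0,0,0],[0,0,0],[0,0,0],[0,0,0]]' --delta_rot '[[0,0,0],[0,0,0],[0,0,0],[0,0,0],[0,0,0]]' --gripper 0.2

```text
clock: 8.47
position: [0.4249, -0.0216, 0.0708]
tool_rot: [-3.142, -0.0, 0.054]
force: [0.1, 1.4, 0.4]
grip_width: 0.0513
finger_force: 0.0
```

Emit:
apply_moves --linear '[[0,0,-0.15],[0,0,-0.3],[0,0,-0.5],[0,0,-0.7],[0,0,-0.7]]' --delta_rot '[[0,0,0],[0,0,0],[0,0,0],[0,0,0],[0,0,0]]' --gripper 0.3

```text
clock: 8.88
position: [0.4264, -0.0215, 0.1436]
tool_rot: [-3.142, -0.004, 0.054]
force: [0.9, -1.0, 1.3]
grip_width: 0.0554
finger_force: 0.0
```

Emit:
apply_moves --linear '[[0.25,-0.18,0],[0.5,-0.36,0],[0.75,-0.55,0],[1,-0.7,0],[1,-0.7,0]]' --delta_rot '[[0,0,0],[0,0,0],[0,0,0],[0,0,0],[0,0,0]]'

```text
clock: 9.3
position: [0.5243, 0.0576, 0.1402]
tool_rot: [-3.14, -0.002, 0.058]
force: [-0.8, 0.7, 0.5]
grip_width: 0.0553
finger_force: 0.0
```

Emit:
apply_moves --linear '[[0.25,-0.18,0],[0.5,-0.36,0],[0.75,-0.55,0],[1,-0.7,0],[1,-0.7,0]]' --delta_rot '[[0,0,0],[0,0,0],[0,0,0],[0,0,0],[0,0,0]]'

```text
clock: 9.72
position: [0.6197, 0.133, 0.1396]
tool_rot: [-3.14, -0.001, 0.057]
force: [-0.5, -0.4, 0.0]
grip_width: 0.0555
finger_force: 0.0
```

```bash
python3 look.py
```

```text
t 9.72 track [0.177  0.0994] z 0.1396 rot [-3.1399e+00 -9.0000e-04  5.7200e-02] F [-0.5 -0.4  0. ] w 0.0555 ff 0.0
green [286. 208.] 3720 ztop 0.088 mid of extent [0.1966 0.125 ] median [0.1975 0.1247] size [0.031 0.031]
green [482. 473.] 331 ztop 0.103 mid of extent [-0.0109 -0.0289] median [-0.0102 -0.0275] size [0.019 0.024]
yellow [607.  42.] 4863 ztop 0.087 mid of extent [ 0.3045 -0.0787] median [ 0.3028 -0.0749] size [0.028 0.015]
yellow [444.  70.] 5473 ztop 0.088 mid of extent [0.288  0.0189] median [0.2885 0.0199] size [0.031 0.032]
yellow [135. 304.] 9416 ztop 0.094 mid of extent [0.0949 0.2547] median [0.1363 0.2321] size [0.122 0.099]
yellow [173. 459.] 1503 ztop 0.133 mid of extent [0.0373 0.2035] median [0.0379 0.2013] size [0.032 0.028]
red [130. 231.] 3902 ztop 0.087 mid of extent [0.1848 0.2319] median [0.187  0.2308] size [0.06  0.023]
red [ 29. 290.] 2288 ztop 0.022 mid of extent [0.1086 0.37  ] median [0.1104 0.3674] size [0.06  0.048]
```

Emit:
apply_moves --linear '[[0.1,-0.13,0],[0.19,-0.255,0.02],[0.19,-0.255,0.2],[0.19,-0.255,0.4],[0.19,-0.255,0.6]]' --delta_rot '[[0,0,0],[0,0,0],[0,0,0],[0,0,0],[0,0,0]]'

```text
clock: 10.18
position: [0.6342, 0.155, 0.0798]
tool_rot: [3.141, -0.0, 0.054]
force: [0.3, -0.6, -0.6]
grip_width: 0.0556
finger_force: 0.0
```

Emit:
apply_moves --linear '[[0,0,0.15],[0,0,0.3],[0,0,0.45],[0,0,0.58],[0,0,0.58]]' --delta_rot '[[0,0,0],[0,0,0],[0,0,0],[0,0,0],[0,0,0]]'

```text
clock: 10.6
position: [0.6328, 0.1546, 0.02]
tool_rot: [3.141, 0.004, 0.054]
force: [-0.1, 0.4, 0.3]
grip_width: 0.0556
finger_force: 0.0
```

Emit:
apply_moves --linear '[[0,0,0],[0,0,0],[0,0,0],[0,0,0],[0,0,0]]' --delta_rot '[[0,0,0],[0,0,0],[0,0,0],[0,0,0],[0,0,0]]' --gripper -1 --force 40

```text
clock: 11.02
position: [0.635, 0.1556, 0.0234]
tool_rot: [-3.141, -0.001, 0.054]
force: [-0.5, -0.6, 2.9]
grip_width: 0.0311
finger_force: 41.0
```

Emit:
apply_moves --linear '[[0,0,-0.15],[0,0,-0.35],[0,0,-0.6],[0,0,-0.9],[0,0,-0.9]]' --delta_rot '[[0,0,0],[0,0,0],[0,0,0],[0,0,0],[0,0,0]]'

```text
clock: 11.43
position: [0.6372, 0.1562, 0.1185]
tool_rot: [-3.14, -0.007, 0.054]
force: [0.4, 0.1, -1.2]
grip_width: 0.0306
finger_force: 40.8
```

Emit:
apply_moves --linear '[[-0.2,0.1,-0.1],[-0.4,0.25,-0.2],[-0.6,0.4,-0.35],[-0.8,0.5,-0.35],[-0.8,0.5,-0.35]]' --delta_rot '[[0,0,0],[0,0,0],[0,0,0],[0,0,0],[0,0,0]]'

```text
clock: 11.85
position: [0.5551, 0.0986, 0.1488]
tool_rot: [3.141, -0.0, 0.052]
force: [0.4, -0.1, -2.3]
grip_width: 0.0309
finger_force: 40.8
```

Emit:
apply_moves --linear '[[-0.2,0.1,0],[-0.4,0.25,0],[-0.6,0.4,0],[-0.8,0.49,0],[-0.8,0.49,0]]' --delta_rot '[[0,0,0],[0,0,0],[0,0,0],[0,0,0],[0,0,0]]'

```text
clock: 12.27
position: [0.4772, 0.0457, 0.1478]
tool_rot: [3.141, 0.001, 0.052]
force: [2.1, -0.8, -0.4]
grip_width: 0.0308
finger_force: 40.8
```

```bash
python3 rim.py; python3 look.py
```

```text
t 12.27 track [0.0296 0.021 ] z 0.1478 rot [3.1406e+00 1.5000e-03 5.2100e-02] F [ 2.1 -0.8 -0.4] w 0.0308 ff 40.8
3400 [[-0.0575 -0.079 ]
 [ 0.0624 -0.0458]
 [ 0.0723  0.0601]]
y hist [(np.float64(-0.082), np.int64(209)), (np.float64(-0.078), np.int64(1138)), (np.float64(0.054), np.int64(305)), (np.float64(0.058), np.int64(289))]
x hist [(np.float64(0.03), np.int64(86)), (np.float64(0.038), np.int64(86)), (np.float64(0.042), np.int64(86)), (np.float64(0.046), np.int64(91)), (np.float64(0.05), np.int64(94)), (np.float64(0.054), np.int64(91)), (np.float64(0.058), np.int64(97)), (np.float64(0.062), np.int64(106)), (np.float64(0.066), np.int64(716)), (np.float64(0.07), np.int64(889))]
t 12.32 track [0.0316 0.0221] z 0.1481 rot [ 3.1413e+00 -1.0000e-04  5.2800e-02] F [ 0.6 -0.8 -1.5] w 0.0308 ff 40.8
green [318. 310.] 9996 ztop 0.213 mid of extent [0.035  0.0234] median [0.0371 0.0232] size [0.032 0.031]
green [421. 325.] 3210 ztop 0.132 mid of extent [-0.0239 -0.043 ] median [-0.021  -0.0438] size [0.027 0.029]
green [148. 314.] 310 ztop 0.075 mid of extent [-0.0361  0.1633] median [-0.0356  0.1633] size [0.019 0.002]
green [607. 348.] 981 ztop 0.057 mid of extent [-0.077  -0.2253] median [-0.0765 -0.2248] size [0.016 0.052]
yellow [46. 88.] 6091 ztop 0.093 mid of extent [0.1349 0.2101] median [0.1291 0.2065] size [0.04  0.012]
yellow [614.  91.] 2882 ztop 0.051 mid of extent [ 0.1294 -0.1998] median [ 0.123  -0.1998] size [0.035 0.003]
yellow [ 43. 248.] 6039 ztop 0.132 mid of extent [0.0356 0.1979] median [0.0361 0.1963] size [0.032 0.027]
yellow [ 55. 336.] 6231 ztop 0.132 mid of extent [-0.0281  0.2017] median [-0.026   0.1998] size [0.032 0.032]
```

View pics/rim.png

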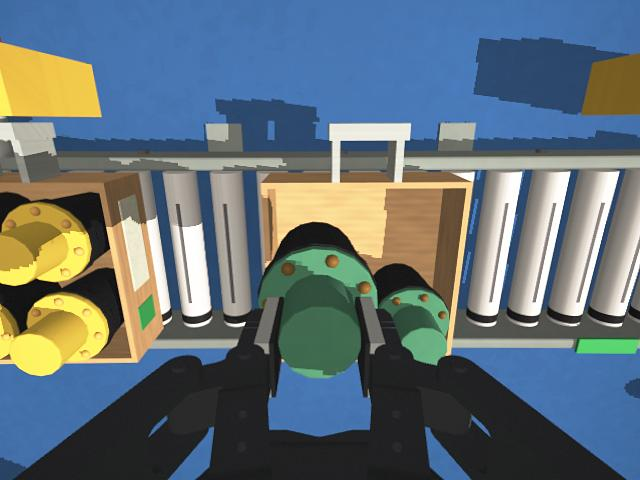

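The first pot stands upright in the carton and the second hangs over its cell. Lowering it.

Emit:
apply_moves --linear '[[0,0,0.2],[0,0,0.4],[0,0,0.6],[0,0,0.7],[0,0,0.77]]' --delta_rot '[[0,0,0],[0,0,0],[0,0,0],[0,0,0],[0,0,0]]'

```text
clock: 12.78
position: [0.4803, 0.0485, 0.0696]
tool_rot: [-3.142, 0.001, 0.055]
force: [0.6, -0.2, -1.0]
grip_width: 0.0307
finger_force: 40.8
```

Emit:
apply_moves --linear '[[0,0,0],[0,0,0],[0,0,0],[0,0,0],[0,0,0]]' --delta_rot '[[0,0,0],[0,0,0],[0,0,0],[0,0,0],[0,0,0]]'

```text
clock: 13.2
position: [0.4806, 0.0481, 0.0714]
tool_rot: [-3.141, -0.001, 0.054]
force: [0.1, 0.2, -1.0]
grip_width: 0.0308
finger_force: 40.8
```

Emit:
apply_moves --linear '[[0,0,0],[0,0,0],[0,0,0],[0,0,0],[0,0,0]]' --delta_rot '[[0,0,0],[0,0,0],[0,0,0],[0,0,0],[0,0,0]]' --gripper 0.2

```text
clock: 13.62
position: [0.4802, 0.0481, 0.0708]
tool_rot: [-3.142, -0.0, 0.054]
force: [0.2, -0.7, -0.8]
grip_width: 0.0509
finger_force: 0.0
```

Emit:
apply_moves --linear '[[0,0,-0.15],[0,0,-0.3],[0,0,-0.5],[0,0,-0.8],[0,0,-0.8]]' --delta_rot '[[0,0,0],[0,0,0],[0,0,0],[0,0,0],[0,0,0]]'

```text
clock: 14.03
position: [0.4822, 0.0484, 0.1549]
tool_rot: [-3.141, -0.005, 0.054]
force: [1.4, 0.8, 0.7]
grip_width: 0.0514
finger_force: 0.0
```

```bash
python3 look.py; python3 rim.py | head -3
```

```text
t 14.03 track [0.0347 0.0233] z 0.1549 rot [-3.1408 -0.0055  0.0539] F [1.4 0.8 0.7] w 0.0514 ff 0.0
green [315. 244.] 4332 ztop 0.132 mid of extent [0.0366 0.0274] median [0.0375 0.0272] size [0.031 0.031]
green [427. 316.] 1609 ztop 0.132 mid of extent [-0.0215 -0.0503] median [-0.0186 -0.0509] size [0.021 0.016]
green [154. 314.] 289 ztop 0.076 mid of extent [-0.0363  0.1632] median [-0.0357  0.1633] size [0.019 0.001]
green [602. 347.] 953 ztop 0.057 mid of extent [-0.0772 -0.2252] median [-0.0765 -0.2248] size [0.016 0.052]
yellow [49. 94.] 6542 ztop 0.094 mid of extent [0.1346 0.2145] median [0.1318 0.2102] size [0.039 0.021]
yellow [612.  96.] 3085 ztop 0.057 mid of extent [ 0.1307 -0.1998] median [ 0.124  -0.1998] size [0.037 0.004]
yellow [ 50. 250.] 6166 ztop 0.132 mid of extent [0.0355 0.2013] median [0.0367 0.1992] size [0.032 0.033]
yellow [ 59. 334.] 6494 ztop 0.132 mid of extent [-0.0277  0.2019] median [-0.0261  0.2001] size [0.032 0.032]
red [ 6. 31.] 628 ztop 0.078 mid of extent [0.1707 0.2218] median [0.1651 0.2218] size [0.027 0.003]
t 14.08 track [0.034  0.0232] z 0.1529 rot [-3.1411 -0.0041  0.0539] F [ 1.  -0.5 -0.9] w 0.0510 ff 0.0
4923 [[-0.0673 -0.0791]
 [ 0.028  -0.0026]
```

Emit:
apply_moves --linear '[[-0.14,-0.2,-0.03],[-0.28,-0.4,-0.06],[-0.42,-0.6,-0.06],[-0.54,-0.82,-0.06],[-0.54,-0.82,-0.06]]' --delta_rot '[[0,0,0],[0,0,0],[0,0,0],[0,0,0],[0,0,0]]' --gripper -1

```text
clock: 14.55
position: [0.4193, 0.1302, 0.1559]
tool_rot: [-3.141, 0.002, 0.058]
force: [0.8, 1.1, 0.9]
grip_width: -0.0003
finger_force: 0.0
```

Emit:
apply_moves --linear '[[0,0,0.15],[0,0,0.35],[0,0,0.55],[0,0,0.7],[0,0,0.7]]' --delta_rot '[[0,0,0],[0,0,0],[0,0,0],[0,0,0],[0,0,0]]'

```text
clock: 14.97
position: [0.42, 0.1262, 0.0838]
tool_rot: [3.14, 0.005, 0.054]
force: [-1.1, -1.5, -0.5]
grip_width: -0.0001
finger_force: 0.0
```

```bash
python3 look.py w3; python3 - <<'E'
from h import *
np.set_printoptions(precision=3,suppress=True)
d=np.load('pics/w3.npy'); W=cloud('wrist',d,np.eye(4))
# gripper silhouette in tool frame: y half width vs z
m=(d>0)&(np.abs(W[...,0])<.05)&(W[...,2]<-.03)&(W[...,2]>-.2)&(np.abs(W[...,1])<.07)
for z in np.arange(-.13,-.03,.01):
    k=m&(abs(W[...,2]-z)<.005); 
    if k.sum(): print(round(z,3),k.sum(),W[k][:,1].min(),W[k][:,1].max(),W[k][:,0].min(),W[k][:,0].max())
E
```

```text
t 14.97 track [-0.0227  0.1048] z 0.0838 rot [3.1401 0.0048 0.0544] F [-1.1 -1.5 -0.5] w -0.0001 ff 0.0
green [504. 173.] 12706 ztop 0.132 mid of extent [0.0361 0.0276] median [0.037  0.0288] size [0.031 0.033]
green [606. 299.] 6047 ztop 0.126 mid of extent [-0.0266 -0.0294] median [-0.0266 -0.0282] size [0.024 0.006]
green [224. 287.] 319 ztop 0.074 mid of extent [-0.0364  0.1637] median [-0.0363  0.1637] size [0.019 0.001]
green [393. 287.] 266 ztop 0.075 mid of extent [-0.0373  0.0615] median [-0.0371  0.0615] size [0.02  0.001]
yellow [132.  12.] 1381 ztop 0.052 mid of extent [0.1153 0.2108] median [0.1144 0.2092] size [0.003 0.011]
yellow [ 85. 178.] 15331 ztop 0.132 mid of extent [0.0355 0.2014] median [0.0366 0.2   ] size [0.032 0.033]
yellow [ 91. 311.] 14867 ztop 0.132 mid of extent [-0.0282  0.2016] median [-0.0263  0.2004] size [0.032 0.032]
-0.13 2554 -0.05948443841137903 0.058572189606677164 0.01260400718627043 0.02085631521275385
-0.12 15544 -0.0633486707046026 0.060199301978442414 0.00034932722761045476 0.01932397782290758
-0.11 13121 -0.05681152325845136 0.05406590543684924 -0.010790828649865275 0.018992361091291224
-0.1 8035 -0.04835342329321221 0.04546568645798884 -0.010789770388742834 0.018147877045204916
-0.09 7982 -0.039831591513897605 0.03735255064725655 -0.011669928720821857 0.01518137966988263
-0.08 2244 -0.03230866922933384 0.02967354988548383 -0.012170945439452338 0.014836980624926388
-0.07 1038 -0.014749979047924225 0.012476862428703666 -0.011197708008762214 0.012337843715755109
-0.06 960 -0.014631614636494282 0.012373039098322925 0.006228823826766358 0.012424733553881157
-0.05 922 -0.014727160857304557 0.0699737370526711 0.00617311672782371 0.0499903399163787
-0.04 204 -0.01267671119604813 0.0678766697959768 0.006293608734850548 0.04996297895656164
```

View pics/w3.png

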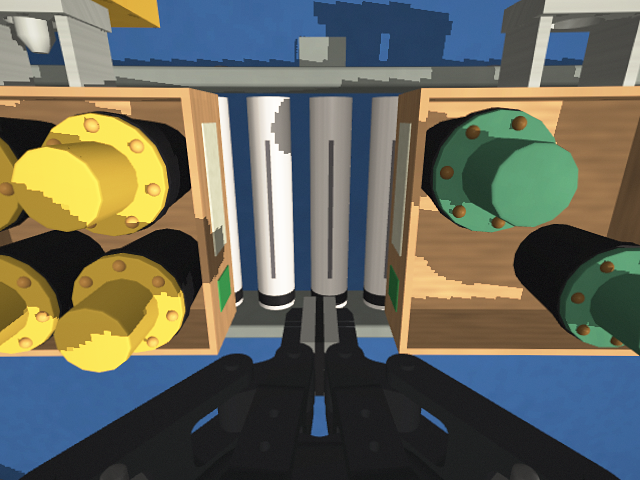

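Emit:
apply_moves --linear '[[0,0,0.12],[0,0,0.25],[0,0,0.4],[0,0,0.5],[0,0,0.5]]' --delta_rot '[[0,0,0],[0,0,0],[0,0,0],[0,0,0],[0,0,0]]'

```text
clock: 15.43
position: [0.4213, 0.1267, 0.0359]
tool_rot: [3.141, 0.002, 0.054]
force: [-0.7, 0.5, -0.2]
grip_width: -0.0003
finger_force: 0.0
```

Emit:
apply_moves --linear '[[0,0.15,0],[0,0.28,0],[0,0.42,0],[0,0.56,0],[0,0.7,0]]' --delta_rot '[[0,0,0],[0,0,0],[0,0,0],[0,0,0],[0,0,0]]'

```text
clock: 15.85
position: [0.4261, 0.0566, 0.0378]
tool_rot: [-3.141, -0.001, 0.054]
force: [0.0, 0.8, -0.9]
grip_width: 0.0
finger_force: 0.5
```

Emit:
apply_moves --linear '[[0,0.15,0],[0,0.3,0],[0,0.45,0],[0,0.6,0],[0,0.75,0]]' --delta_rot '[[0,0,0],[0,0,0],[0,0,0],[0,0,0],[0,0,0]]'

```text
clock: 16.27
position: [0.4303, -0.0185, 0.0379]
tool_rot: [3.142, -0.001, 0.054]
force: [0.5, 0.8, -1.1]
grip_width: -0.0001
finger_force: 0.5
```

```bash
python3 - <<'E'
from h import *
s=state(); T=tool(); im,d=optics.grab_frame('wrist'); W=cloud('wrist',d,T); H=hsv(im); t=tt(W)
m=(H[...,0]>8)&(H[...,0]<22)&(H[...,1]>50)&(H[...,1]<170)&(abs(W[...,2]-.086)<.008)&(np.abs(t[...,0])<.09)&(t[...,1]<.15)
print('y',[(round(b,3),n) for n,b in zip(*np.histogram(t[m][:,1],np.arange(-.31,.15,.004))) if n>60])
m=(H[...,0]>18)&(H[...,0]<32)&(H[...,1]>170)&(t[...,1]<-.25)&(W[...,2]>.05); print('stop',np.percentile(t[m][:,1],[1,50,99]) if m.sum() else 0)
E
```

```text
t 16.27 track [-0.0212 -0.0403] z 0.0379 rot [ 3.1416e+00 -1.2000e-03  5.4100e-02] F [ 0.5  0.8 -1.1] w -0.0001 ff 0.5
y [(np.float64(-0.158), np.int64(65)), (np.float64(-0.154), np.int64(144)), (np.float64(-0.15), np.int64(239)), (np.float64(-0.146), np.int64(328)), (np.float64(-0.142), np.int64(420)), (np.float64(-0.138), np.int64(405)), (np.float64(-0.134), np.int64(406)), (np.float64(-0.13), np.int64(371)), (np.float64(-0.126), np.int64(304)), (np.float64(-0.122), np.int64(219)), (np.float64(-0.118), np.int64(192)), (np.float64(-0.114), np.int64(187)), (np.float64(-0.11), np.int64(196)), (np.float64(-0.106), np.int64(186)), (np.float64(-0.102), np.int64(185)), (np.float64(-0.098), np.int64(184)), (np.float64(-0.094), np.int64(202)), (np.float64(-0.09), np.int64(239)), (np.float64(-0.086), np.int64(221)), (np.float64(-0.082), np.int64(183)), (np.float64(-0.078), np.int64(189)), (np.float64(-0.074), np.int64(183)), (np.float64(-0.07), np.int64(185)), (np.float64(-0.066), np.int64(188)), (np.float64(-0.062), np.int64(195)), (np.float64(-0.058), np.int64(2095)), (np.float64(-0.054), np.int64(1309))]
stop 0
```

Emit:
apply_moves --linear '[[0,0.15,0],[0,0.3,0],[0,0.45,0],[0,0.6,0],[0,0.75,0]]' --delta_rot '[[0,0,0],[0,0,0],[0,0,0],[0,0,0],[0,0,0]]'

```text
clock: 16.73
position: [0.4343, -0.0932, 0.0378]
tool_rot: [3.141, -0.001, 0.054]
force: [0.1, 1.0, 1.3]
grip_width: -0.0001
finger_force: 0.6
```

Emit:
apply_moves --linear '[[0,0.05,0],[0,0.1,0],[0,0.15,0],[0,0.2,0],[0,0.25,0]]' --delta_rot '[[0,0,0],[0,0,0],[0,0,0],[0,0,0],[0,0,0]]'

```text
clock: 17.15
position: [0.4352, -0.1175, 0.0369]
tool_rot: [-3.141, -0.0, 0.055]
force: [-0.2, 0.4, -0.3]
grip_width: 0.0002
finger_force: 0.2
```

Emit:
apply_moves --linear '[[0,0.01,0],[0,0.02,0],[0,0.03,0],[0,0.04,0],[0,0.04,0]]' --delta_rot '[[0,0,0],[0,0,0],[0,0,0],[0,0,0],[0,0,0]]'

```text
clock: 17.57
position: [0.4353, -0.1216, 0.0367]
tool_rot: [-3.142, 0.0, 0.054]
force: [0.2, -0.4, 0.1]
grip_width: -0.0003
finger_force: 0.0
```

Emit:
apply_moves --linear '[[0,0.01,0],[0,0.02,0],[0,0.03,0],[0,0.04,0],[0,0.04,0]]' --delta_rot '[[0,0,0],[0,0,0],[0,0,0],[0,0,0],[0,0,0]]'

```text
clock: 17.98
position: [0.4359, -0.1228, 0.0366]
tool_rot: [-3.139, -0.0, 0.057]
force: [-0.5, 21.8, 2.8]
grip_width: -0.0001
finger_force: 10.7
```

Emit:
apply_moves --linear '[[0,0.01,0],[0,0.02,0],[0,0.03,0],[0,0.03,0],[0,0.03,0]]' --delta_rot '[[0,0,0],[0,0,0],[0,0,0],[0,0,0],[0,0,0]]'

```text
clock: 18.4
position: [0.4359, -0.1232, 0.0366]
tool_rot: [-3.136, 0.0, 0.059]
force: [-2.7, 41.4, 8.6]
grip_width: 0.0002
finger_force: 20.8
```

```bash
python3 - <<'E'
from h import *
s=state(); T=tool(); im,d=optics.grab_frame('wrist'); W=cloud('wrist',d,T); H=hsv(im); t=tt(W)
m=(H[...,0]>8)&(H[...,0]<22)&(H[...,1]>50)&(H[...,1]<170)&(abs(W[...,2]-.086)<.008)&(np.abs(t[...,0])<.09)&(t[...,1]<.15)
print('y',[(round(b,3),n) for n,b in zip(*np.histogram(t[m][:,1],np.arange(-.31,.15,.002))) if n>250])
cv2.imwrite('pics/w4.png',im[:,:,::-1])
E
```

```text
t 18.40 track [-0.022  -0.1451] z 0.0366 rot [-3.1365e+00  3.0000e-04  5.9400e-02] F [-2.7 41.4  8.6] w 0.0002 ff 20.8
y [(np.float64(-0.162), np.int64(703)), (np.float64(-0.16), np.int64(1375)), (np.float64(-0.158), np.int64(1261))]
```

View pics/w4.png

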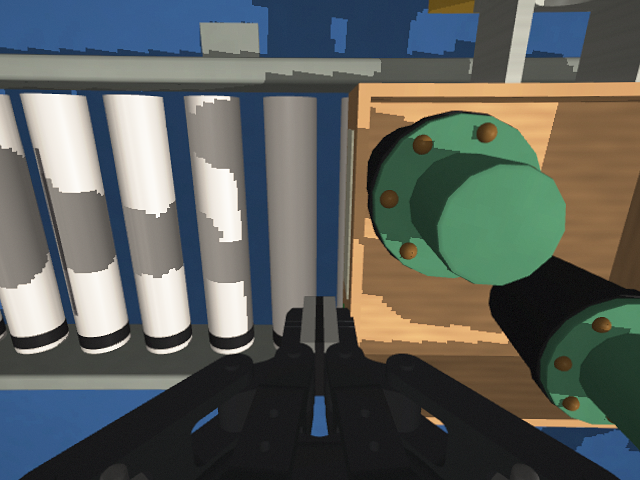

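The carton is up against the stop, at 22–41 N contact force. I'll back off, rise, and cross to the pin.

Emit:
apply_moves --linear '[[0,-0.04,0],[0,-0.08,0],[0,-0.14,0],[0,-0.22,-0.05],[0,-0.3,-0.1]]' --delta_rot '[[0,0,0],[0,0,0],[0,0,0],[0,0,0],[0,0,0]]'

```text
clock: 18.87
position: [0.4338, -0.0981, 0.0469]
tool_rot: [-3.142, 0.001, 0.054]
force: [-0.4, 0.5, -0.5]
grip_width: 0.0
finger_force: 0.0
```

Emit:
apply_moves --linear '[[0,-0.1,-0.2],[0,-0.2,-0.4],[0,-0.3,-0.6],[0,-0.4,-0.8],[0,-0.4,-1]]' --delta_rot '[[0,0,0],[0,0,0],[0,0,0],[0,0,0],[0,0,0]]'

```text
clock: 19.28
position: [0.4317, -0.0566, 0.1483]
tool_rot: [-3.141, -0.0, 0.056]
force: [0.2, -0.3, -0.1]
grip_width: 0.0002
finger_force: 0.0
```

Emit:
apply_moves --linear '[[0,-0.2,-0.1],[0.1,-0.45,-0.2],[0.2,-0.7,-0.3],[0.3,-1,-0.3],[0.3,-1,-0.3]]' --delta_rot '[[0,0,0],[0,0,0],[0,0,0],[0,0,0],[0,0,0]]'

```text
clock: 19.7
position: [0.4578, 0.0486, 0.178]
tool_rot: [-3.139, -0.003, 0.059]
force: [-0.7, 0.8, -0.8]
grip_width: -0.0001
finger_force: 0.0
```

Emit:
apply_moves --linear '[[0,-0.25,0],[0.1,-0.5,0],[0.2,-0.75,0],[0.3,-1,0],[0.3,-1,0]]' --delta_rot '[[0,0,0],[0,0,0],[0,0,0],[0,0,0],[0,0,0]]'

```text
clock: 20.12
position: [0.4815, 0.1497, 0.1772]
tool_rot: [-3.139, -0.001, 0.059]
force: [-1.2, 0.6, -0.8]
grip_width: 0.0002
finger_force: 0.0
```

Emit:
apply_moves --linear '[[0,-0.25,0],[0.1,-0.5,0],[0.2,-0.75,0],[0.3,-1,0],[0.3,-1,0]]' --delta_rot '[[0,0,0],[0,0,0],[0,0,0],[0,0,0],[0,0,0]]'

```text
clock: 20.53
position: [0.5054, 0.2512, 0.1771]
tool_rot: [-3.139, -0.001, 0.058]
force: [-1.4, 0.2, 0.3]
grip_width: 0.0001
finger_force: 0.0
```

Emit:
apply_moves --linear '[[0,-0.25,0],[0,-0.5,0],[0,-0.75,0],[0,-0.75,0],[0,-0.75,0]]' --delta_rot '[[0,0,0],[0,0,0],[0,0,0],[0,0,0],[0,0,0]]'

```text
clock: 20.95
position: [0.5005, 0.3221, 0.1769]
tool_rot: [-3.141, 0.0, 0.057]
force: [0.4, -0.7, 0.2]
grip_width: -0.0
finger_force: 0.0
```

```bash
cat > pinlook.py <<'E'
from h import *
s=state(); T=tool(); im,d=optics.grab_frame('wrist'); W=cloud('wrist',d,T); H=hsv(im); h,sa=H[...,0],H[...,1]; t=tt(W)
m=((h<5)|(h>175))&(sa>150)&(W[...,2]<.04); P=t[m&(abs(W[...,2]-.022)<.004)]
P=P[P[:,1]>.28]
(c,sz,a)=cv2.minAreaRect((P*1000).astype(np.float32)); print('handle rect',np.round(c,1),np.round(sz,1),a)
g=P.mean(0); 
k=(W[...,2]>.010)&(W[...,2]<.035)&(sa<80)&(np.hypot(t[...,0]-g[0],t[...,1]-g[1])<.11)&(t[...,1]>.28)
q=t[k]; print('shaft pts',len(q), q.mean(0).round(4) if len(q) else '', 'handle mean',g.round(4))
if len(q):
    v=q.mean(0)-g; print('dir track deg',np.degrees(np.arctan2(v[1],v[0])), 'far',np.max((q-g)@(v/np.linalg.norm(v))))
u,S,vt=np.linalg.svd(P-g,full_matrices=False); print('handle axis deg',np.degrees(np.arctan2(vt[0,1],vt[0,0])))
cv2.imwrite('pics/pin.png',im[:,:,::-1])
E
python3 pinlook.py
```

```text
t 20.95 track [0.0695 0.2954] z 0.1769 rot [-3.1413e+00  3.0000e-04  5.6600e-02] F [ 0.4 -0.7  0.2] w -0.0000 ff 0.0
handle rect [108.1 370.8] [21.5 59.3] 58.67738342285156
shaft pts 1123 [0.0744 0.3802] handle mean [0.1089 0.3701]
dir track deg 163.658243876046 far 0.09434503285736759
handle axis deg 148.61840709198322
```

View pics/pin.png

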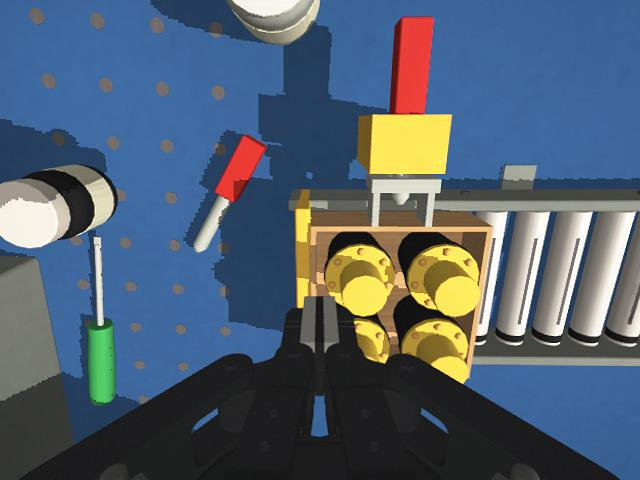

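Emit:
apply_moves --linear '[[0.1,-0.19,0],[0.2,-0.38,0],[0.3,-0.57,0],[0.38,-0.75,0],[0.38,-0.75,0]]' --delta_rot '[[0,0,0.055],[0,0,0.11],[0,0,0.165],[0,0,0.22],[0,0,0.259]]' --gripper -0.2

```text
clock: 21.42
position: [0.5327, 0.3893, 0.1739]
tool_rot: [3.134, 0.008, -0.382]
force: [-0.9, 0.0, -0.4]
grip_width: 0.0342
finger_force: 0.0
```

Emit:
apply_moves --linear '[[0,0,0.1],[0,0,0.25],[0,0,0.4],[0,0,0.6],[0,0,0.6]]' --delta_rot '[[0,0,0],[0,0,0],[0,0,0],[0,0,0],[0,0,0]]'

```text
clock: 21.83
position: [0.5291, 0.3866, 0.1094]
tool_rot: [3.128, 0.012, -0.377]
force: [-1.2, -0.5, -0.6]
grip_width: 0.0339
finger_force: 0.0
```

```bash
cat >> pinlook.py <<'E'
np.save('pics/pin.npy',d); Wl=cloud('wrist',d,np.eye(4))
for z in np.arange(-.15,-.03,.01):
    k=(d>0)&(np.abs(Wl[...,0])<.03)&(abs(Wl[...,2]-z)<.005)&(np.abs(Wl[...,1])<.09)
    if k.sum(): print(round(z,3),k.sum(),Wl[k][:,1].min().round(3),Wl[k][:,1].max().round(3),Wl[k][:,0].min().round(3),Wl[k][:,0].max().round(3))
dlt=np.r_[C+Rt@np.array(c)/1000,0]-T[:3,3]; print('handle in tool',T[:3,:3].T@dlt)
m=(h>18)&(h<32)&(sa>170)&(t[...,1]>.28)&(W[...,2]>.06); print('stop y',np.percentile(t[m],[1,99],axis=0),np.percentile(W[m][:,2],99)) if m.sum() else 0
E
python3 pinlook.py
```

```text
t 21.83 track [0.102  0.3581] z 0.1094 rot [ 3.1285  0.0118 -0.3767] F [-1.2 -0.5 -0.6] w 0.0339 ff 0.0
handle rect [108.2 370.5] [21.6 60.4] 58.54779815673828
shaft pts 1648 [0.0762 0.3664] handle mean [0.1096 0.3697]
dir track deg -174.32042450925013 far 0.07868656421849987
handle axis deg 148.3750478632774
-0.13 2335 -0.062 0.056 0.012 0.021
-0.12 15095 -0.065 0.062 -0.0 0.019
-0.11 11202 -0.061 0.059 -0.012 0.018
-0.1 8350 -0.058 0.055 -0.013 0.018
-0.09 7802 -0.053 0.05 -0.013 0.014
-0.08 2363 -0.049 0.045 -0.011 0.015
-0.07 1361 -0.032 0.03 -0.012 0.012
-0.06 1276 -0.032 0.03 -0.012 0.012
-0.05 1009 -0.032 0.03 -0.011 0.012
-0.04 245 -0.025 0.022 -0.011 0.011
handle in tool [ 0.00164582 -0.01527226  0.10919281]
stop y [[-0.02390232  0.28013443]
 [ 0.17964249  0.3258499 ]] 0.288796978122264
```

```bash
cat >> h.py <<'E'
def goto(xy,z,yaw=0.):
    """track target -> tool-axis shares from the present pose"""
    T=tool(); R=Ro.from_euler('xyz',[np.pi,0,YAW+yaw]).as_matrix()
    p=np.r_[C+Rt@np.asarray(xy,float),z]
    print('lin',(T[:3,:3].T@(p-T[:3,3])/.1).round(3),'rot',(Ro.from_matrix(T[:3,:3].T@R).as_rotvec()/np.radians(120)).round(4))
E
python3 - <<'E'
from h import *
state(); a=np.radians(148.6)
goto(np.array([.1082,.3706])+.012*np.array([np.cos(a),np.sin(a)]),.045,a-np.pi)
E
```

```text
t 21.88 track [0.1029 0.3585] z 0.1114 rot [ 3.13    0.0109 -0.3773] F [-0.2 -0.2  0.7] w 0.0339 ff 0.0
lin [-0.115 -0.153  0.664] rot [0.0058 0.0049 0.0525]
```

Emit:
apply_moves --linear '[[-0.03,-0.05,0.05],[-0.06,-0.1,0.15],[-0.115,-0.153,0.25],[-0.115,-0.153,0.35],[-0.115,-0.153,0.35]]' --delta_rot '[[0.002,0.002,0.02],[0.004,0.003,0.04],[0.006,0.005,0.0525],[0.006,0.005,0.0525],[0.006,0.005,0.0525]]'

```text
clock: 22.3
position: [0.5247, 0.4066, 0.0769]
tool_rot: [-3.14, -0.001, -0.486]
force: [-0.4, 0.1, 0.1]
grip_width: 0.0341
finger_force: 0.0
```

```bash
python3 pinlook.py | grep -v "^-0"; python3 - <<'E'
from h import *
state(); a=np.radians(148.6)
goto(np.array([.1082,.3706])+.012*np.array([np.cos(a),np.sin(a)]),.0,a-np.pi)
E
```

```text
t 22.30 track [0.0988 0.3784] z 0.0769 rot [-3.1401e+00 -1.2000e-03 -4.8570e-01] F [-0.4  0.1  0.1] w 0.0341 ff 0.0
handle rect [108.6 370.4] [21.4 59.2] 58.20255661010742
shaft pts 2311 [0.0859 0.3621] handle mean [0.1099 0.3696]
dir track deg -162.54457878166318 far 0.0661252263330026
handle axis deg 148.49487977461627
handle in tool [0.01239037 0.001829   0.07688158]
stop y [[-0.04313112  0.2801519 ]
 [ 0.08772191  0.32454708]] 0.1860868972001894
t 22.35 track [0.0996 0.378 ] z 0.0779 rot [-3.1393e+00 -1.6000e-03 -4.8660e-01] F [ 0.  -0.3  0.5] w 0.0341 ff 0.0
lin [-0.009  0.02   0.779] rot [-0.0011 -0.0008  0.0004]
```

Emit:
apply_moves --linear '[[0,0.02,0.2],[0,0.02,0.4],[0,0.02,0.6],[0,0.02,0.8],[0,0.02,0.85]]' --delta_rot '[[0,0,0],[0,0,0],[0,0,0],[0,0,0],[0,0,0]]'

```text
clock: 22.77
position: [0.5247, 0.4042, -0.0086]
tool_rot: [-3.14, -0.001, -0.488]
force: [-0.2, -0.7, -0.5]
grip_width: 0.0343
finger_force: 0.0
```

Emit:
apply_moves --linear '[[0,0,0.05],[0,0,0.1],[0,0,0.15],[0,0,0.19],[0,0,0.22]]' --delta_rot '[[0,0,0],[0,0,0],[0,0,0],[0,0,0],[0,0,0]]'

```text
clock: 23.18
position: [0.5255, 0.4058, -0.0286]
tool_rot: [-3.137, -0.003, -0.488]
force: [0.9, -0.0, 0.4]
grip_width: 0.0339
finger_force: 0.0
```

Emit:
apply_moves --linear '[[0,0,0],[0,0,0],[0,0,0],[0,0,0],[0,0,0]]' --delta_rot '[[0,0,0],[0,0,0],[0,0,0],[0,0,0],[0,0,0]]'

```text
clock: 23.6
position: [0.5254, 0.4057, -0.0285]
tool_rot: [-3.138, -0.003, -0.488]
force: [-0.3, 1.1, -0.2]
grip_width: 0.0342
finger_force: 0.0
```

Emit:
apply_moves --linear '[[0,0,0.02],[0,0,0.04],[0,0,0.04],[0,0,0.04],[0,0,0.04]]' --delta_rot '[[0,0,0],[0,0,0],[0,0,0],[0,0,0],[0,0,0]]'

```text
clock: 24.02
position: [0.5253, 0.4056, -0.0328]
tool_rot: [-3.138, -0.002, -0.488]
force: [-0.1, 1.5, 0.1]
grip_width: 0.034
finger_force: 0.0
```

Emit:
apply_moves --linear '[[0,0,0],[0,0,0],[0,0,0],[0,0,0],[0,0,0]]' --delta_rot '[[0,0,0],[0,0,0],[0,0,0],[0,0,0],[0,0,0]]' --gripper -1 --force 80

```text
clock: 24.43
position: [0.5255, 0.4057, -0.0324]
tool_rot: [-3.138, -0.003, -0.488]
force: [-1.1, -0.5, 5.9]
grip_width: 0.02
finger_force: 79.0
```

Emit:
apply_moves --linear '[[0,0,-0.1],[0,0,-0.3],[0,0,-0.5],[0,0,-0.7],[0,0,-0.8]]' --delta_rot '[[0,0,0],[0,0,0],[0,0,0],[0,0,0],[0,0,0]]'

```text
clock: 24.85
position: [0.5258, 0.4059, 0.0501]
tool_rot: [-3.135, -0.003, -0.488]
force: [0.2, -0.2, 0.2]
grip_width: 0.02
finger_force: 78.4
```

Emit:
apply_moves --linear '[[0.1,0,-0.2],[0.2,0,-0.4],[0.3,0,-0.6],[0.4,0,-0.8],[0.4,0,-0.8]]' --delta_rot '[[0,0,0],[0,0,0],[0,0,0],[0,0,0],[0,0,0]]'

```text
clock: 25.27
position: [0.5632, 0.3857, 0.1314]
tool_rot: [-3.134, -0.006, -0.49]
force: [0.4, 0.4, -0.9]
grip_width: 0.0197
finger_force: 78.4
```

```bash
python3 - <<'E'
from h import *
state(); goto([.16,.30],.14,0)
E
```

```text
t 25.27 track [0.136  0.3551] z 0.1314 rot [-3.1337 -0.0056 -0.4903] F [ 0.4  0.4 -0.9] w 0.0197 ff 78.4
lin [ 0.493  0.343 -0.086] rot [-0.0029 -0.0037 -0.263 ]
```

Emit:
apply_moves --linear '[[0.1,0,-0.02],[0.2,0,-0.04],[0.3,0,-0.06],[0.4,0,-0.08],[0.49,0,-0.09]]' --delta_rot '[[0,-0.001,-0.04],[-0.001,-0.002,-0.085],[-0.002,-0.003,-0.13],[-0.003,-0.004,-0.17],[-0.003,-0.004,-0.17]]'

```text
clock: 25.68
position: [0.6036, 0.3631, 0.1363]
tool_rot: [3.139, 0.006, -0.128]
force: [-0.1, 0.1, -0.9]
grip_width: 0.0204
finger_force: 78.4
```

Emit:
apply_moves --linear '[[0,0,0],[0,0.1,0],[0,0.2,0],[0,0.3,0],[0,0.3,0]]' --delta_rot '[[0,0,-0.02],[0,0,-0.05],[0,0,-0.08],[0,0,-0.093],[0,0,-0.093]]'

```text
clock: 26.1
position: [0.5994, 0.3315, 0.1364]
tool_rot: [3.14, 0.006, 0.059]
force: [0.4, -0.1, -1.3]
grip_width: 0.0198
finger_force: 78.4
```

Emit:
apply_moves --linear '[[0,0,0],[0,0,0],[0,0,0],[0,0,0],[0,0,0]]' --delta_rot '[[0,0,0],[0,0,0],[0,0,0],[0,0,0],[0,0,0]]'

```text
clock: 26.52
position: [0.5992, 0.3342, 0.1363]
tool_rot: [3.141, 0.006, 0.063]
force: [0.5, -0.0, -0.3]
grip_width: 0.0199
finger_force: 78.4
```

```bash
python3 - <<'E'
from h import *
state(); goto([.265,-.227],.14,0)
E
```

```text
t 26.52 track [0.1688 0.3015] z 0.1363 rot [3.1406 0.0061 0.0626] F [ 0.5 -0.  -0.3] w 0.0199 ff 78.4
lin [ 0.952  5.287 -0.037] rot [0.0005 0.0029 0.0009]
```

Emit:
apply_moves --linear '[[0.05,0.2,0],[0.1,0.45,0],[0.15,0.7,0],[0.2,1,0],[0.2,1,0]]' --delta_rot '[[0.0005,0.003,0.001],[0.0005,0.003,0.001],[0.0005,0.003,0.001],[0.0005,0.003,0.001],[0.0005,0.003,0.001]]'

```text
clock: 26.93
position: [0.6274, 0.2282, 0.1369]
tool_rot: [3.139, -0.001, 0.054]
force: [0.5, -1.8, -0.8]
grip_width: 0.0201
finger_force: 78.5
```

Emit:
apply_moves --linear '[[0.05,0.25,0],[0.1,0.5,0],[0.15,0.75,0],[0.2,1,0],[0.2,1,0]]' --delta_rot '[[0,0,0],[0,0,0],[0,0,0],[0,0,0],[0,0,0]]'

```text
clock: 27.35
position: [0.6529, 0.1304, 0.1368]
tool_rot: [3.139, -0.001, 0.054]
force: [0.1, -1.0, -1.1]
grip_width: 0.0198
finger_force: 78.6
```

Emit:
apply_moves --linear '[[0.05,0.25,0],[0.1,0.5,0],[0.15,0.75,0],[0.2,1,0],[0.2,1,0]]' --delta_rot '[[0,0,0],[0,0,0],[0,0,0],[0,0,0],[0,0,0]]'

```text
clock: 27.77
position: [0.6784, 0.0319, 0.1367]
tool_rot: [3.139, -0.001, 0.055]
force: [0.3, -0.9, -0.8]
grip_width: 0.0201
finger_force: 78.6
```

Emit:
apply_moves --linear '[[0.05,0.25,0],[0.1,0.5,0],[0.15,0.75,0],[0.2,1,0],[0.2,1,0]]' --delta_rot '[[0,0,0],[0,0,0],[0,0,0],[0,0,0],[0,0,0]]'

```text
clock: 28.18
position: [0.704, -0.0666, 0.1365]
tool_rot: [3.139, -0.0, 0.055]
force: [0.4, 0.1, -1.8]
grip_width: 0.02
finger_force: 78.7
```

Emit:
apply_moves --linear '[[0.05,0.25,0],[0.1,0.5,0],[0.15,0.75,0],[0.17,0.9,0],[0.17,0.9,0]]' --delta_rot '[[0,0,0],[0,0,0],[0,0,0],[0,0,0],[0,0,0]]'

```text
clock: 28.6
position: [0.7258, -0.1534, 0.1362]
tool_rot: [3.14, 0.0, 0.056]
force: [-1.1, -0.6, -1.4]
grip_width: 0.02
finger_force: 78.7
```

```bash
python3 look.py w5;python3 - <<'E'
from h import *
goto([.265,-.227],.0326,0)
E
```

```text
t 28.60 track [ 0.2656 -0.1928] z 0.1362 rot [3.1397e+00 1.0000e-04 5.6500e-02] F [-1.1 -0.6 -1.4] w 0.0200 ff 78.7
yellow [163. 182.] 3123 ztop 0.088 mid of extent [ 0.3069 -0.0892] median [ 0.307  -0.0902] size [0.031 0.031]
yellow [ 28. 202.] 3456 ztop 0.088 mid of extent [0.2883 0.0093] median [0.2873 0.0075] size [0.03  0.016]
yellow [341. 383.] 276 ztop 0.093 mid of extent [ 0.1512 -0.2076] median [ 0.1515 -0.2076] size [0.002 0.009]
red [319. 294.] 7947 ztop 0.191 mid of extent [ 0.2777 -0.1916] median [ 0.282  -0.1916] size [0.06  0.022]
lin [-0.006  0.366  1.035] rot [ 0.0002  0.0001 -0.0012]
```

View pics/w5.png

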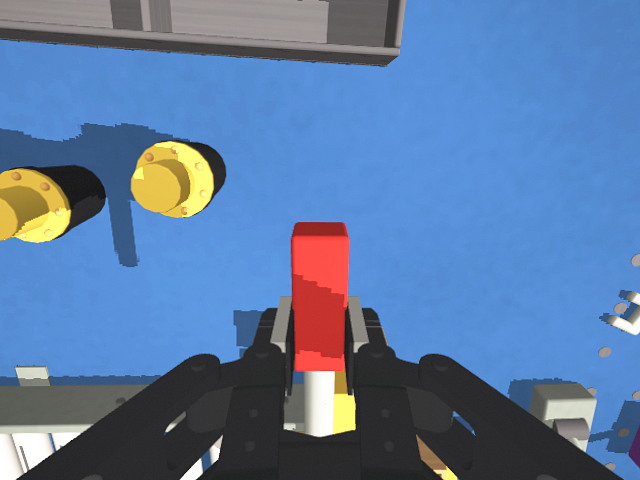

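Emit:
apply_moves --linear '[[0,0.1,0.1],[0,0.2,0.25],[0,0.3,0.4],[0,0.355,0.6],[0,0.355,0.7]]' --delta_rot '[[0,0,0],[0,0,0],[0,0,0],[0,0,0],[0,0,0]]'

```text
clock: 29.07
position: [0.7263, -0.1866, 0.0624]
tool_rot: [-3.141, 0.004, 0.059]
force: [-0.2, 0.6, -1.4]
grip_width: 0.0198
finger_force: 78.7
```

Emit:
apply_moves --linear '[[0,0,0.1],[0,0,0.2],[0,0,0.3],[0,0,0.33],[0,0,0.33]]' --delta_rot '[[0,0,0],[0,0,0],[0,0,0],[0,0,0],[0,0,0]]'

```text
clock: 29.48
position: [0.7279, -0.1843, 0.0326]
tool_rot: [-3.141, 0.001, 0.061]
force: [-1.0, -0.4, -1.1]
grip_width: 0.02
finger_force: 78.7
```

```bash
cat > chk.py <<'E'
from h import *
s=state(); T=tool(); im,d=optics.grab_frame('wrist'); W=cloud('wrist',d,T); H=hsv(im); h,sa=H[...,0],H[...,1]; t=tt(W)
m=((h<5)|(h>175))&(sa>150)&(W[...,2]<.15)&(t[...,0]>.15); P=t[m]; zt=np.percentile(W[m][:,2],95); P=t[m&(abs(W[...,2]-zt)<.004)]
(c,sz,a)=cv2.minAreaRect((P*1000).astype(np.float32)); print('handle rect',np.round(c,1),np.round(sz,1),round(a,2),'axis z %.4f'%(zt-.011))
m=(h>18)&(h<32)&(sa>150)&(t[...,0]<.16)&(t[...,0]>.10)&(abs(t[...,1]+.227)<.045)&(W[...,2]>.085)
if m.sum()>30: q=t[m]; print('block',m.sum(),np.percentile(q,[1,99],axis=0).round(4))
im2,d2=optics.grab_frame('scene'); u=cv2.resize(im2[160:260,220:340],None,fx=6,fy=6,interpolation=cv2.INTER_CUBIC); cv2.imwrite('pics/sc.png',u[:,:,::-1])
W=cloud('scene',d2); H=hsv(im2);h,sa=H[...,0],H[...,1]; t=tt(W)
m=((h<5)|(h>175))&(sa>130)&(abs(t[...,1]+.227)<.06)&(t[...,0]>.14)
if m.sum(): q=W[m]; print('scene handle',m.sum(),tt(q).min(0).round(4),tt(q).max(0).round(4),q[:,2].min().round(4),q[:,2].max().round(4))
m=(h>18)&(h<32)&(sa>150)&(abs(t[...,1]+.227)<.05)&(abs(t[...,0]-.131)<.04)&(W[...,2]>.09); q=t[m]; print('scene block top',m.sum(),np.percentile(q,[2,98],axis=0).round(4))
E
python3 chk.py
```

```text
t 29.48 track [ 0.2658 -0.2238] z 0.0326 rot [-3.1411e+00  7.0000e-04  6.1100e-02] F [-1.  -0.4 -1.1] w 0.0200 ff 78.7
handle rect [ 277.9 -222.7] [60.2 22. ] 0.24 axis z 0.0760
scene handle 120 [ 0.2485 -0.2394] [ 0.3096 -0.2074] 0.0708 0.0962
scene block top 153 [[ 0.1124 -0.2544]
 [ 0.154  -0.1996]]
```

View pics/sc.png

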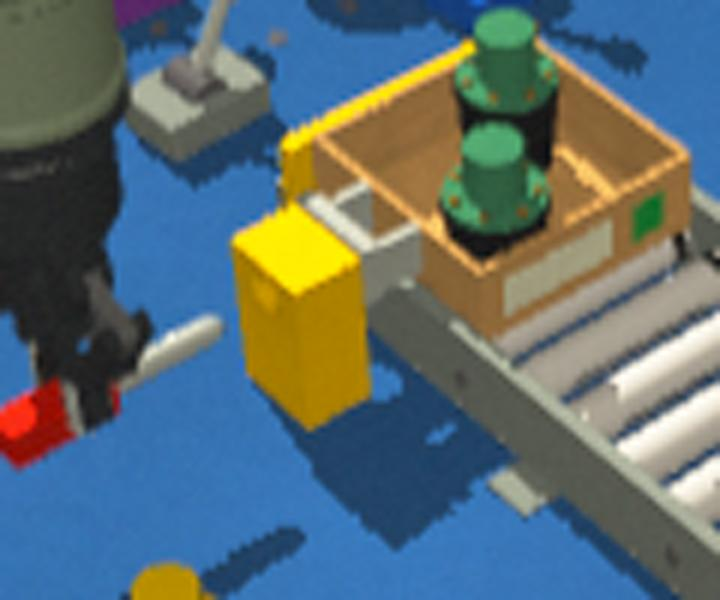

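Emit:
apply_moves --linear '[[0,0.02,0],[0,0.044,0],[-0.05,0.044,0],[-0.1,0.044,0],[-0.15,0.044,0]]' --delta_rot '[[0,0,0],[0,0,0],[0,0,0],[0,0,0],[0,0,0]]'

```text
clock: 30.0
position: [0.7128, -0.1903, 0.0336]
tool_rot: [-3.142, -0.0, 0.06]
force: [0.6, -0.1, -1.5]
grip_width: 0.0199
finger_force: 78.7
```

Emit:
apply_moves --linear '[[0,0,0],[0,0,0],[0,0,0],[0,0,0],[0,0,0]]' --delta_rot '[[0,0,0],[0,0,0],[0,0,0],[0,0,0],[0,0,0]]'

```text
clock: 30.42
position: [0.7136, -0.1901, 0.0334]
tool_rot: [-3.141, -0.0, 0.061]
force: [0.5, 0.9, -1.1]
grip_width: 0.02
finger_force: 78.7
```

```bash
python3 chk.py
```

```text
t 30.42 track [ 0.2512 -0.2287] z 0.0334 rot [-3.1414e+00 -3.0000e-04  6.0700e-02] F [ 0.5  0.9 -1.1] w 0.0200 ff 78.7
handle rect [ 263.3 -227.5] [60.3 21.9] 0.39 axis z 0.0768
scene handle 122 [ 0.2356 -0.2402] [ 0.2942 -0.188 ] 0.0695 0.1204
scene block top 150 [[ 0.1127 -0.2538]
 [ 0.152  -0.2006]]
```

Emit:
apply_moves --linear '[[-0.06,0,0.007],[-0.12,0,0.007],[-0.18,0,0.007],[-0.24,0,0.007],[-0.3,0,0.007]]' --delta_rot '[[0,0,0],[0,0,0],[0,0,0],[0,0,0],[0,0,0]]'

```text
clock: 30.93
position: [0.6828, -0.1921, 0.0329]
tool_rot: [-3.141, -0.0, 0.06]
force: [0.3, 0.1, -1.6]
grip_width: 0.02
finger_force: 78.7
```

Emit:
apply_moves --linear '[[-0.03,0,0],[-0.06,0,0],[-0.09,0,0],[-0.1,0,0],[-0.1,0,0]]' --delta_rot '[[0,0,0],[0,0,0],[0,0,0],[0,0,0],[0,0,0]]'

```text
clock: 31.35
position: [0.6734, -0.1926, 0.0328]
tool_rot: [-3.141, -0.0, 0.061]
force: [-0.4, 0.3, -0.6]
grip_width: 0.02
finger_force: 78.7
```

Emit:
apply_moves --linear '[[-0.05,0,0],[-0.1,0,0],[-0.15,0,0],[-0.2,0,0],[-0.25,0,0]]' --delta_rot '[[0,0,0],[0,0,0],[0,0,0],[0,0,0],[0,0,0]]'

```text
clock: 31.77
position: [0.648, -0.1941, 0.0328]
tool_rot: [-3.141, -0.0, 0.061]
force: [-0.2, 0.4, -0.7]
grip_width: 0.0202
finger_force: 78.7
```

Emit:
apply_moves --linear '[[-0.03,0,0],[-0.06,0,0],[-0.09,0,0],[-0.12,0,0],[-0.13,0,0]]' --delta_rot '[[0,0,0],[0,0,0],[0,0,0],[0,0,0],[0,0,0]]'

```text
clock: 32.18
position: [0.6352, -0.1949, 0.0327]
tool_rot: [-3.141, -0.0, 0.06]
force: [0.4, -0.8, -1.4]
grip_width: 0.02
finger_force: 78.7
```

```bash
python3 chk.py
```

```text
t 32.18 track [ 0.1726 -0.2288] z 0.0327 rot [-3.1415e+00 -1.0000e-04  6.0500e-02] F [ 0.4 -0.8 -1.4] w 0.0200 ff 78.7
handle rect [ 184.6 -227.7] [21.9 60.5] 89.53 axis z 0.0762
block 706 [[ 0.1308 -0.2391]
 [ 0.1528 -0.2161]]
scene handle 116 [ 0.156  -0.2422] [ 0.2169 -0.1913] 0.0655 0.1165
scene block top 71 [[ 0.1125 -0.2493]
 [ 0.1674 -0.1868]]
```

Emit:
apply_moves --linear '[[-0.01,0,0],[-0.02,0,0],[-0.03,0,0],[-0.03,0,0],[-0.03,0,0]]' --delta_rot '[[0,0,0],[0,0,0],[0,0,0],[0,0,0],[0,0,0]]'

```text
clock: 32.7
position: [0.6326, -0.195, 0.0327]
tool_rot: [-3.141, -0.0, 0.061]
force: [0.9, -0.6, -0.2]
grip_width: 0.0198
finger_force: 78.6
```

Emit:
apply_moves --linear '[[-0.01,0,0],[-0.015,0,0],[-0.015,0,0],[-0.015,0,0],[-0.015,0,0]]' --delta_rot '[[0,0,0],[0,0,0],[0,0,0],[0,0,0],[0,0,0]]'

```text
clock: 33.12
position: [0.6326, -0.195, 0.0329]
tool_rot: [3.141, -0.003, 0.061]
force: [9.1, -0.8, -7.9]
grip_width: 0.02
finger_force: 78.6
```

Shoulder contact: the pin is home. Release and rise.

Emit:
apply_moves --linear '[[0,0,0],[0,0,0],[0,0,0],[0,0,0],[0,0,0]]' --delta_rot '[[0,0,0],[0,0,0],[0,0,0],[0,0,0],[0,0,0]]' --gripper 0

```text
clock: 33.53
position: [0.631, -0.1952, 0.0327]
tool_rot: [-3.141, -0.0, 0.061]
force: [0.6, 0.4, -0.7]
grip_width: 0.0428
finger_force: 0.0
```

Emit:
apply_moves --linear '[[0,0,-0.1],[0,0,-0.25],[0,0,-0.45],[0,0,-0.7],[0,0,-0.9]]' --delta_rot '[[0,0,0],[0,0,0],[0,0,0],[0,0,0],[0,0,0]]'

```text
clock: 33.95
position: [0.6312, -0.1954, 0.125]
tool_rot: [3.141, -0.001, 0.06]
force: [1.7, 0.4, -0.2]
grip_width: 0.0429
finger_force: 0.0
```

Emit:
apply_moves --linear '[[-0.1,0.2,-0.2],[-0.25,0.4,-0.4],[-0.4,0.6,-0.4],[-0.6,0.8,-0.4],[-0.6,0.8,-0.4]]' --delta_rot '[[0,0,0],[0,0,0],[0,0,0],[0,0,0],[0,0,0]]' --gripper -1

```text
clock: 34.37
position: [0.5723, -0.2841, 0.1643]
tool_rot: [3.139, 0.0, 0.054]
force: [0.5, -0.8, -0.2]
grip_width: 0.0002
finger_force: 0.0
```

```bash
python3 chk.py; python3 - <<'E'
from h import *
np.set_printoptions(precision=4,suppress=True)
for n in('wrist','scene'):
    T=tool(); im,d=optics.grab_frame(n); W=cloud(n,d,T); H=hsv(im); h,sa=H[...,0],H[...,1]
    m=(h>5)&(h<15)&(sa>150)&(W[...,2]>.07)&(W[...,2]<.16)
    for c,k,P in blobs(m,W,8): print(n,c,k,'world',np.median(P,0),'track',np.median(tt(P),0))
    cv2.imwrite(f'pics/lev_{n}.png',im[:,:,::-1])
E
```

```text
t 34.37 track [ 0.1044 -0.314 ] z 0.1643 rot [3.1391e+00 1.0000e-04 5.4400e-02] F [ 0.5 -0.8 -0.2] w 0.0002 ff 0.0
handle rect [ 183.2 -227.7] [22.2 58. ] 89.26 axis z 0.0732
block 4523 [[ 0.1123 -0.2538]
 [ 0.1517 -0.2006]]
scene handle 177 [ 0.1526 -0.2529] [ 0.215  -0.2135] 0.0592 0.0874
scene block top 153 [[ 0.1122 -0.255 ]
 [ 0.1534 -0.2012]]
wrist [488. 362.] 812 world [ 0.4884 -0.4137  0.107 ] track [ 0.0128 -0.4382]
wrist [626. 393.] 851 world [ 0.4654 -0.5277  0.1055] track [-0.017  -0.5506]
scene [309. 129.] 30 world [ 0.2892 -0.4072  0.1057] track [-0.1856 -0.4196]
scene [261. 150.] 20 world [ 0.4832 -0.41    0.1048] track [ 0.0079 -0.4345]
```

View pics/lev_wrist.png

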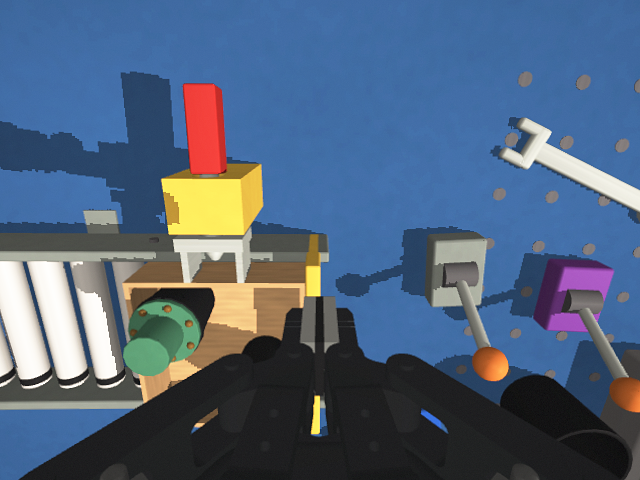

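```bash
python3 - <<'E'
from h import *
np.set_printoptions(precision=4,suppress=True)
T=tool(); im,d=optics.grab_frame('wrist')
print(world('wrist',d,[[452,268],[460,268],[470,280],[472,300],[478,325],[488,362],[430,240],[486,238],[432,300],[482,300]],T))
p=np.array([.443,-.414]); print(tt(p)); goto(tt(p),.125)
E
```

```text
[[ 0.5343 -0.4036  0.0283]
 [ 0.5347 -0.4111  0.0281]
 [ 0.525  -0.4207  0.0324]
 [ 0.5144 -0.4166  0.0523]
 [ 0.502  -0.4155  0.0736]
 [ 0.4901 -0.4114  0.1075]
 [ 0.5535 -0.3865  0.0058]
 [ 0.5569 -0.4435 -0.0006]
 [ 0.4967 -0.3928  0.0217]
 [ 0.5001 -0.4413  0.0223]]
[-0.0325 -0.4358]
lin [-1.418  1.278  0.377] rot [-0.0002 -0.0003  0.0005]
```

Emit:
apply_moves --linear '[[-0.2,0.2,0],[-0.4,0.4,0],[-0.6,0.55,0],[-0.75,0.65,0],[-0.75,0.65,0]]' --delta_rot '[[0,0,0],[0,0,0],[0,0,0],[0,0,0],[0,0,0]]'

```text
clock: 35.03
position: [0.5024, -0.3505, 0.163]
tool_rot: [3.141, 0.001, 0.057]
force: [-0.1, 0.1, 1.2]
grip_width: -0.0002
finger_force: 0.0
```

Emit:
apply_moves --linear '[[-0.2,0.2,0.1],[-0.4,0.4,0.2],[-0.67,0.6,0.38],[-0.67,0.6,0.38],[-0.67,0.6,0.38]]' --delta_rot '[[0,0,0],[0,0,0],[0,0,0],[0,0,0],[0,0,0]]'

```text
clock: 35.45
position: [0.4409, -0.4123, 0.1239]
tool_rot: [-3.141, 0.001, 0.059]
force: [0.6, 0.9, -0.1]
grip_width: 0.0002
finger_force: 0.0
```

Emit:
apply_moves --linear '[[0,0,0.2],[0,0,0.4],[0,0,0.6],[0,0,0.8],[0,0,0.8]]' --delta_rot '[[0,0,0],[0,0,0],[0,0,0],[0,0,0],[0,0,0]]'

```text
clock: 35.87
position: [0.4423, -0.4093, 0.0416]
tool_rot: [-3.138, 0.002, 0.063]
force: [-1.0, -0.5, -0.0]
grip_width: -0.0002
finger_force: 0.0
```

```bash
python3 - <<'E'
from h import *
s=state(); print(s['position']); goto(tt([.545,-.422]),.045)
E
```

```text
t 35.87 track [-0.0329 -0.4311] z 0.0416 rot [-3.1381e+00  2.4000e-03  6.3000e-02] F [-1.  -0.5 -0. ] w -0.0002 ff 0.0
[ 0.44228409 -0.40927243  0.04159786]
lin [ 1.017  0.192 -0.037] rot [-0.0017  0.0011  0.0011]
```

Emit:
apply_moves --linear '[[0.15,0.03,0],[0.3,0.06,0],[0.45,0.09,0],[0.6,0.12,0],[0.75,0.14,0]]' --delta_rot '[[0,0,0],[0,0,0],[0,0,0],[0,0,0],[0,0,0]]'

```text
clock: 36.28
position: [0.5197, -0.4207, 0.0461]
tool_rot: [3.141, -0.001, 0.062]
force: [-0.9, 0.9, -0.9]
grip_width: -0.0001
finger_force: 0.4
```

Emit:
apply_moves --linear '[[0.06,0.01,0],[0.12,0.02,0],[0.18,0.03,0],[0.24,0.04,0],[0.27,0.05,0]]' --delta_rot '[[0,0,0],[0,0,0],[0,0,0],[0,0,0],[0,0,0]]'

```text
clock: 36.7
position: [0.5455, -0.4247, 0.0449]
tool_rot: [-3.141, -0.001, 0.061]
force: [-0.9, 0.7, -0.0]
grip_width: -0.0001
finger_force: 0.3
```

```bash
cat > lev.py <<'E'
from h import *
np.set_printoptions(precision=4,suppress=True)
state()
for n in('wrist','scene','top'):
    T=tool(); im,d=optics.grab_frame(n); W=cloud(n,d,T); H=hsv(im); h,sa=H[...,0],H[...,1]
    m=(h>5)&(h<15)&(sa>150)&(W[...,2]>.07)&(W[...,2]<.16)
    for c,k,P in blobs(m,W,8): print(n,c,k,'world',np.median(P,0))
E
python3 lev.py
```

```text
t 36.70 track [ 0.0692 -0.4527] z 0.0449 rot [-3.1415 -0.0005  0.0608] F [-0.9  0.7 -0. ] w -0.0001 ff 0.3
wrist [283. 288.] 2494 world [ 0.5698 -0.4085  0.1094]
scene [309. 129.] 29 world [ 0.2892 -0.4087  0.1054]
scene [249. 131.] 9 world [ 0.4569 -0.5269  0.1055]
scene [239. 161.] 38 world [ 0.5716 -0.4032  0.1054]
scene [372. 301.] 8 world [0.5907 0.2556 0.0845]
top [398. 217.] 8 world [ 0.616  -0.1959  0.0829]
top [480. 235.] 28 world [ 0.5668 -0.4072  0.1106]
top [531. 277.] 27 world [ 0.4584 -0.533   0.1099]
top [484. 344.] 35 world [ 0.2858 -0.4121  0.1103]
```

Emit:
apply_moves --linear '[[0.02,0,0],[0.04,0,0],[0.06,0,0],[0.08,0,0],[0.08,0,0]]' --delta_rot '[[0,0,0],[0,0,0],[0,0,0],[0,0,0],[0,0,0]]'

```text
clock: 37.27
position: [0.5488, -0.4255, 0.0441]
tool_rot: [-3.141, 0.006, 0.058]
force: [-19.2, -2.5, 4.4]
grip_width: -0.0002
finger_force: 7.9
```

```bash
python3 lev.py | grep -E "^t |0.4[01]"
```

```text
t 37.27 track [ 0.0724 -0.4538] z 0.0441 rot [-3.1408  0.0059  0.0584] F [-19.2  -2.5   4.4] w -0.0002 ff 7.9
wrist [282. 294.] 2851 world [ 0.5715 -0.4095  0.1089]
scene [309. 129.] 29 world [ 0.2897 -0.4077  0.1049]
scene [239. 161.] 41 world [ 0.5724 -0.4033  0.1053]
top [480. 233.] 24 world [ 0.5713 -0.4079  0.1099]
top [484. 344.] 37 world [ 0.2858 -0.4116  0.1103]
```

Lever hard against its end (19 N). Back away, rise, and check everything.

Emit:
apply_moves --linear '[[-0.1,0,0],[-0.25,0,0],[-0.4,0,0],[-0.55,0,0],[-0.65,0,0]]' --delta_rot '[[0,0,0],[0,0,0],[0,0,0],[0,0,0],[0,0,0]]'

```text
clock: 37.83
position: [0.4865, -0.4285, 0.0448]
tool_rot: [3.142, -0.0, 0.06]
force: [-0.3, 0.4, -0.0]
grip_width: -0.0002
finger_force: 0.0
```

Emit:
apply_moves --linear '[[0,0,-0.2],[0,0,-0.4],[0,0,-0.6],[0,0,-0.8],[0,0,-1]]' --delta_rot '[[0,0,0],[0,0,0],[0,0,0],[0,0,0],[0,0,0]]'

```text
clock: 38.25
position: [0.488, -0.4281, 0.1458]
tool_rot: [-3.141, -0.001, 0.061]
force: [-0.9, -0.1, -0.4]
grip_width: -0.0
finger_force: 0.0
```

Emit:
apply_moves --linear '[[-0.2,0,-0.2],[-0.4,0,-0.4],[-0.5,0,-0.5],[-0.5,0,-0.5],[-0.5,0,-0.5]]' --delta_rot '[[0,0,0],[0,0,0],[0,0,0],[0,0,0],[0,0,0]]'

```text
clock: 38.67
position: [0.4385, -0.4312, 0.1948]
tool_rot: [3.141, -0.001, 0.06]
force: [0.8, 0.7, -0.1]
grip_width: -0.0002
finger_force: 0.0
```

```bash
python3 lev.py; python3 - <<'E'
from h import *
im,d=optics.grab_frame('scene'); u=cv2.resize(im[110:310,150:400],None,fx=3,fy=3,interpolation=cv2.INTER_CUBIC)[:,:,::-1]; cv2.imwrite('pics/fin.png',u)
W=cloud('scene',d);H=hsv(im);h,sa=H[...,0],H[...,1];t=tt(W)
m=((h<5)|(h>175))&(sa>130)&(abs(t[...,1]+.227)<.06)&(t[...,0]>.1); q=W[m]; print('handle',np.median(t[m],0),t[m].min(0),t[m].max(0),q[:,2].min(),q[:,2].max())
E
```

```text
t 38.67 track [-0.038  -0.4528] z 0.1948 rot [ 3.1415 -0.0015  0.0604] F [ 0.8  0.7 -0.1] w -0.0002 ff 0.0
wrist [296.  44.] 791 world [ 0.5645 -0.4068  0.109 ]
wrist [319.  42.] 8 world [ 0.5683 -0.4221  0.1039]
wrist [455. 208.] 672 world [ 0.464  -0.53    0.1085]
scene [247. 131.] 34 world [ 0.4639 -0.5312  0.1047]
scene [309. 129.] 32 world [ 0.2896 -0.4081  0.1055]
scene [239. 161.] 38 world [ 0.5725 -0.4035  0.1039]
scene [372. 301.] 8 world [0.5901 0.2549 0.0833]
top [480. 235.] 31 world [ 0.5664 -0.4066  0.109 ]
handle [ 0.18650879 -0.2228842 ] [ 0.15313792 -0.25199787] [ 0.21440354 -0.21304564] 0.061728874478502706 0.0913103833848443
```

View pics/fin.png

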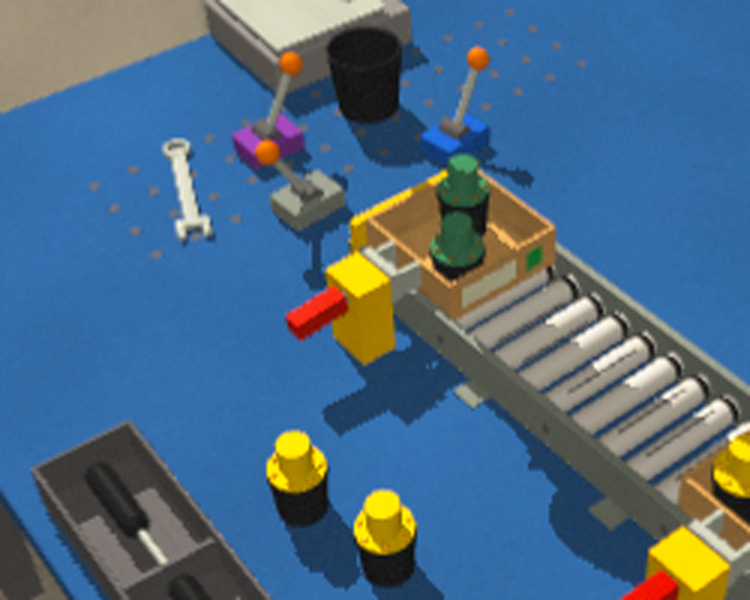

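The final view shows both green pots upright in the carton, the pin home, the grey-block lever thrown away from the robot, and the bystanders in place. Handing in.

```bash
python3 -c "
from workcell import workorder
print(workorder.job_done())"
```

```text
the job is handed in; nothing more can be done
None
```

I handed the job in at about 39 s on the robot's clock: both green-lidded pots found stand upright in the carton, which is against the right bay's end stop with the pin pushed home, and the orange lever is thrown fully over. The hand-in call gave no verdict.

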